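# Make up two overhaul kits

### The arm

A 7-joint arm with a two-finger parallel gripper is mounted at the origin on the work surface. World frame = base frame: x ahead of the robot, y to its left, z up, the work surface at z = 0. Lengths are in mm, angles in rad, forces in N, time in s.
With the tool pointing down it reaches from about 400 to 875 mm from the base axis. Payload 4.4 kg.
Tool frame: the origin (TCP) lies at the centre of the arm's flange, where the gripper is bolted on; the fingertips stand 173 mm ahead of it and the grasp point (between the pads) lies 155 mm ahead of it; z points along the fingers, y is the direction in which the jaws open and shut (so a half turn about z gives the same grasp; the last joint's range is limited). The gripper opens to 85 mm and grips with 20 to 120 N. Pads are 22 mm wide; open, the fingers measure 114 mm over their backs; the gripper's body (76 mm by 85 mm) begins 54 mm behind the grasp point. The pads swing forward as they close: fully open they stand 13 mm farther back than shut.
Start: joints at [1.063, 0.628, 0.038, 1.517, -0.027, 0.996, -0.02], TCP at [277.941, -587.592, 404.713] pointing down, gripper open.
Joint ranges: [-3.06, 3.06], [-0.37, 2.12], [-1.25, 1.32], [0.18, 2.47], [-1.1, 4.24], [0.23, 1.98], [-2.94, 2.94]. Speed limits (rad/s): [2.57, 2.57, 3.14, 3.14, 3.14, 3.14, 3.14].

### API

Orientations are given as [roll, pitch, yaw] about the fixed x, y, z axes, in that order (R = Rz(yaw) Ry(pitch) Rx(roll)).
In Python, from cell import * gives the robot as it stands. The module is installed in compiled form; this text tells all that it offers.
- The arm moves only by the shell command python3 -m jog 'ROWS'. ROWS is JSON, one flat list of numbers, 5 for each row, row after row: the shift along the tool's x, y, z in mm, then the turn about the tool's z in degrees, then the finger opening in mm, from 0 to 85.4. A call has 1 to 20 rows; each row is the pose to reach, as a shift and turn from the pose commanded when the call began, along the tool's axes at that moment; what a row does not reach only later rows make up. A row lasts 1/12 s, in which the tool goes at most 41.7 mm and 7.16 degrees, less where a joint would pass 70% of its speed; a pose out of reach is approached as far as the arm can. A call with a gripper value outside its range is refused whole. The fingers move at their own pace and stop on an object; the grip force is fixed at half the most. Time passes only in rows, so rows that repeat a pose let the fingers close. It gives the time, the measured TCP pose, the force and the opening at its end, in the units of the state.
- read_state(): the state, without advancing time (a new reading comes with each control period).
- get_image(name): name is "scene" or "top"; returns (picture, depth): 420x560x3 uint8, blue, green, red; 420x560 float32, mm along the optical axis (not along the pixel's ray), 0 where there is no reading.
- camera_params(name): a dict with "K" (3x3 intrinsics, pixels), "dist_coeffs" ([k1, k2, p1, p2, k3] as OpenCV has them; the pictures are not rectified), "T" (4x4, takes a point from camera to world coordinates). Camera axes: x right, y up, looking along -z (the intrinsics and any distortion apply to the point x, -y, -z); pixel columns grow to the right and rows downward; lengths in mm; the calibration is good to about 2 mm. A picture is of the moment at which its call begins. camera_params takes no time and is no camera call.
- finish_job(): hands the job in, once; it reports no verdict.
The state is a dict: "clock": time; "qpos": joint angles; "qd": joint speeds; "tau": joint torques, N m; "eef_pos": TCP position; "tool_rot": TCP orientation; "force": force on the tool from outside, world axes, zero at the start; "torque": the same for the moment, N m; "width": finger opening in mm.
Only numpy, scipy, OpenCV 4.12 (cv2) and the standard library are available. Lean on these libraries where they do the work, as an engineer would, in place of code of your own. Each camera call takes 0.05 s, during which the arm holds its last target.

### The job

Make up the two overhaul kits from the loose stock on the bench. In the long three-pocket tray, counting from the end with the tab, put the big bearing, then the short wide sleeve, then the big nut; in the short two-pocket tray put the small bearing in the pocket at the tab and the tall sleeve in the other. Set each part down flat on the floor of its pocket, upright as it stood, without dropping it, let go, and leave the small nut, the gear and the bolt where they are.

Things in the scene. Friction and masses are not known exactly. Their poses are not given: they have to be found in the camera images.
- bearing_big: Big ball bearing lying flat: steel rings with a black seal between them, 60 mm outside diameter, 30 mm bore, 24 mm high, 0.3 kg. Origin: centre of its underside; z up along its axis.
- bearing_small: Small ball bearing lying flat, same look: 42 mm outside diameter, 18 mm bore, 22 mm high, 0.13 kg. Origin: centre of its underside; z up along its axis.
- sleeve_tall: Tall narrow sleeve, a plain dark steel tube standing on end: 38 mm outside, 28 mm inside diameter, 62 mm high, 0.25 kg. Origin: centre of its underside; z up along its axis.
- sleeve_short: Short wide sleeve, a plain dark steel tube standing on end: 50 mm outside, 40 mm inside diameter, 30 mm high, 0.16 kg. Origin: centre of its underside; z up along its axis.
- nut_big: Big hexagon nut lying flat, steel: 46 mm across flats, 53 mm across corners, 30 mm bore, 24 mm high, 0.2 kg. Own x points to a corner, own y is square to a pair of flats. Origin: centre of its underside; z up along its axis.
- nut_small: Small hexagon nut lying flat, steel: 30 mm across flats, 20 mm bore, 16 mm high. Stays where it is. Origin: centre of its underside; z up along its axis.
- gear: Flat toothed gear wheel, dark steel: 56 mm over the teeth, 20 mm bore, 18 mm high. Stays where it is. Origin: centre of its underside; z up along its axis. All stock stands on the bench at least 25 mm apart edge to edge; two small tins (up to 55 mm wide, 33 mm high) stand among it, a flat wrench lies beside it; nothing there is over 65 mm high.
- bolt: Hexagon bolt standing on its head, threaded shank up: head 37 mm across corners and 13 mm high, shank 20 mm thick, 60 mm high in all. Stays where it is. Origin: centre of its underside; z up along its axis.
- tray_long: Fixed sheet-metal tray, 240 mm long (x), 82 mm wide (y), three square pockets in a row along x, each 76 mm inside, pitch 79 mm; floor 2 mm thick, rims and dividers 7 mm high, 3 mm thick. A flat tab, 34 mm long, with a dark round hole sticks out at the -x end. Origin: centre of underside. Pocket centres, from the tab: x = -79, 0, +79 mm, y = 0. The trays stand left and right of the stock.
- tray_short: Fixed sheet-metal tray, 161 mm long (x), 82 mm wide (y), two square pockets in a row along x, each 76 mm inside, pitch 79 mm; floor 2 mm thick, rims and dividers 7 mm high, 3 mm thick. A flat tab, 34 mm long, with a dark round hole sticks out at the -x end. Origin: centre of underside. Pocket centres, from the tab: x = -39.5, +39.5 mm, y = 0.
Mind the look-alikes: they are no part of the job. Leave any red look-alike of the gear alone.

How it is judged:
By the outcome, as a careful person would: the job done as asked, in the order asked, and still so for the second after the job is handed in, with the robot touching nothing.
It also fails if it takes over 112 s, if anything falls off the work surface, if the arm or the gripper's body presses on something with over 40 N, if the wrist force passes 120 N, or if a joint passes its speed limit or range.

## Working session

There is one attempt and no reset: what is moved stays moved. The work goes in short steps, Python scripts to look and compute and a shell command to move; the robot and the scene stay as the last step left them, time stands still between calls to the robot, and variables do not carry over. Pictures are saved under pics/ and viewed, and the job is handed in when it is done.

```bash
mkdir -p pics
python3 - <<'E'
from cell import *
import cv2,numpy as np
s=read_state();print({k:np.round(v,3).tolist() for k,v in s.items()})
for n in("top","scene"):
    p,d=get_image(n);cv2.imwrite(f"pics/{n}0.png",p);np.save(f"{n}0.npy",d)
    c=camera_params(n);print(n,np.round(c["K"],2).tolist(),c["dist_coeffs"],np.round(c["T"],3).tolist())
E
```

```text
{'clock': 0.0, 'qpos': [1.063, 0.629, 0.038, 1.518, -0.027, 0.996, -0.02], 'qd': [-0.0, -0.0, 0.001, -0.001, 0.0, -0.0, -0.0], 'tau': [-0.0, -56.341, 1.226, -19.345, 0.011, 0.011, 0.0], 'eef_pos': [277.849, -587.289, 403.788], 'tool_rot': [-3.14, 0.0, 0.442], 'force': [0.604, 1.652, -0.796], 'torque': [-0.03, -0.036, 0.003], 'width': 85.353}
top [[516.17, 0.0, 279.76], [0.0, 516.17, 221.28], [0.0, 0.0, 1.0]] [-0.10384925  0.          0.          0.          0.        ] [[-0.026, 0.995, -0.099, 384.258], [-0.999, -0.028, -0.018, -6.486], [-0.02, 0.098, 0.995, 1194.518], [0.0, 0.0, 0.0, 1.0]]
scene [[406.78, 0.0, 274.27], [0.0, 406.78, 207.53], [0.0, 0.0, 1.0]] [-0.05781176  0.          0.          0.          0.        ] [[0.508, -0.678, 0.531, 923.792], [0.861, 0.389, -0.327, -278.668], [0.015, 0.624, 0.782, 697.008], [0.0, 0.0, 0.0, 1.0]]
```

View pics/top0.png

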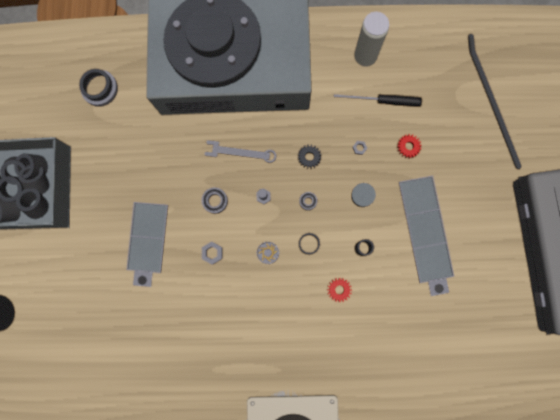

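View pics/scene0.png

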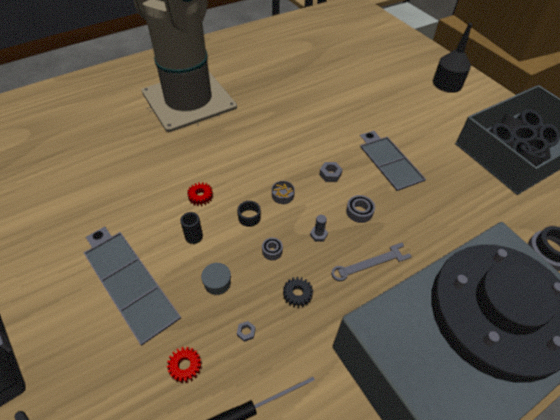

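```bash
cat > h.py <<'E'
import numpy as np,cv2
from cell import *
def ray(n,uv):
    c=camera_params(n)
    q=cv2.undistortPoints(np.array(uv,float).reshape(-1,1,2),np.array(c["K"]),np.array(c["dist_coeffs"])).reshape(-1,2)
    T=np.array(c["T"]);d=np.c_[q[:,0],-q[:,1],-np.ones(len(q))]@T[:3,:3].T
    return T[:3,3],d
def onz(n,uv,z):
    o,d=ray(n,uv);return o+d*((np.asarray(z)-o[2])/d[:,2])[:,None]
def proj(n,P):
    c=camera_params(n);T=np.array(c["T"]);q=(np.array(P,float).reshape(-1,3)-T[:3,3])@T[:3,:3]
    q=q*[1,-1,-1]
    return cv2.projectPoints(q,np.zeros(3),np.zeros(3),np.array(c["K"]),np.array(c["dist_coeffs"]))[0].reshape(-1,2)
def cloud(n,d):
    v,u=np.mgrid[:420,:560];o,r=ray(n,np.c_[u.ravel(),v.ravel()])
    return (o+r*d.reshape(-1,1)).reshape(420,560,3)
E
python3 - <<'E'
from h import *
p=cv2.imread("pics/top0.png");c=p[130:310,120:460]
a=cv2.resize(c[:, :180],None,fx=4.4,fy=4.4*0.75,interpolation=cv2.INTER_CUBIC) if 0 else None
cv2.imwrite("pics/topL.png",cv2.resize(p[135:300,120:290],None,fx=3.6,fy=3.6,interpolation=cv2.INTER_CUBIC)[:600])
cv2.imwrite("pics/topR.png",cv2.resize(p[135:300,285:460],None,fx=3.6,fy=3.6,interpolation=cv2.INTER_CUBIC)[:600])
p=cv2.imread("pics/scene0.png")
cv2.imwrite("pics/sc.png",cv2.resize(p[120:380,80:430],None,fx=2.28,fy=2.28,interpolation=cv2.INTER_CUBIC)[:600])
for n in("top","scene"):
    X=cloud(n,np.load(n+"0.npy"));np.save(n+"X.npy",X)
    m=(abs(X[...,2])<25);print(n,m.sum())
    A=X[m];A=A[(A[:,0]>350)&(A[:,0]<850)&(abs(A[:,1])<400)];print(np.percentile(A[:,2],[5,25,50,75,95]))
for uv in [(215,201),(308,201),(213,253),(309,243),(364,247)]:print(uv,onz("top",[uv],20)[0])
E
```

```text
top 199550
[-4.40536074 -2.02842646 -0.27896063  1.62811867  8.22910993]
scene 163592
[-1.86913618 -0.60077263  0.37463541  1.56784036 14.75879223]
(215, 201) [551.82854904 162.3935844   20.        ]
(308, 201) [545.59208474 -51.68473685  20.        ]
(213, 253) [432.16645772 168.65855693  20.        ]
(309, 243) [449.14496571 -50.93439584  20.        ]
(364, 247) [ 436.51784335 -175.7778121    20.        ]
```

View pics/topL.png

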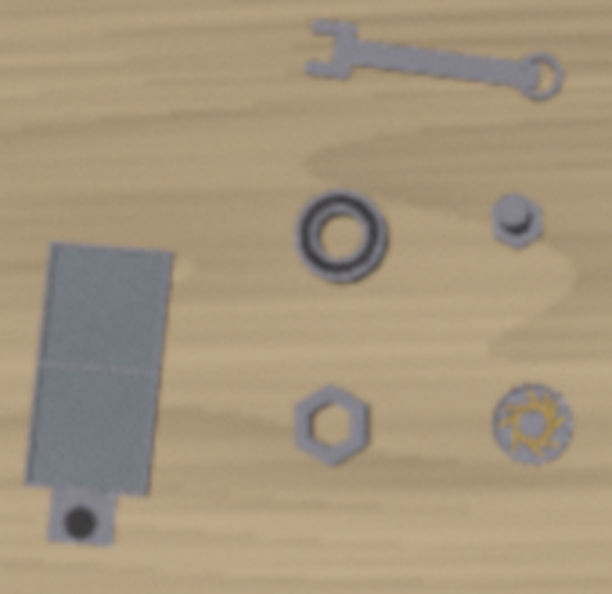

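View pics/topR.png

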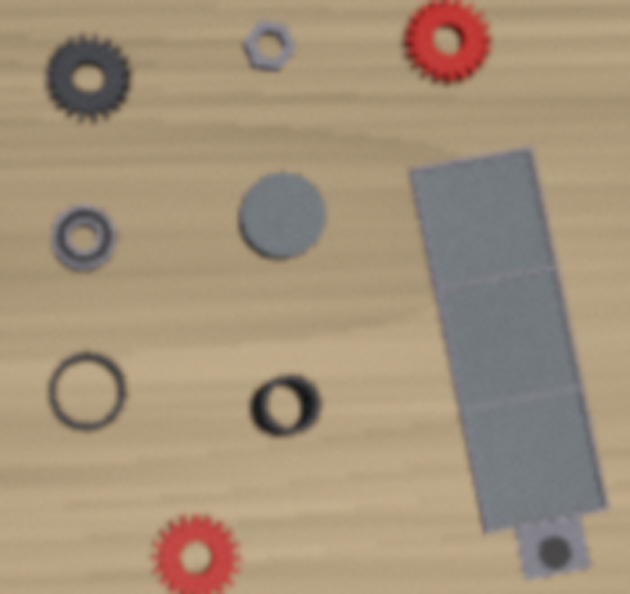

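View pics/sc.png

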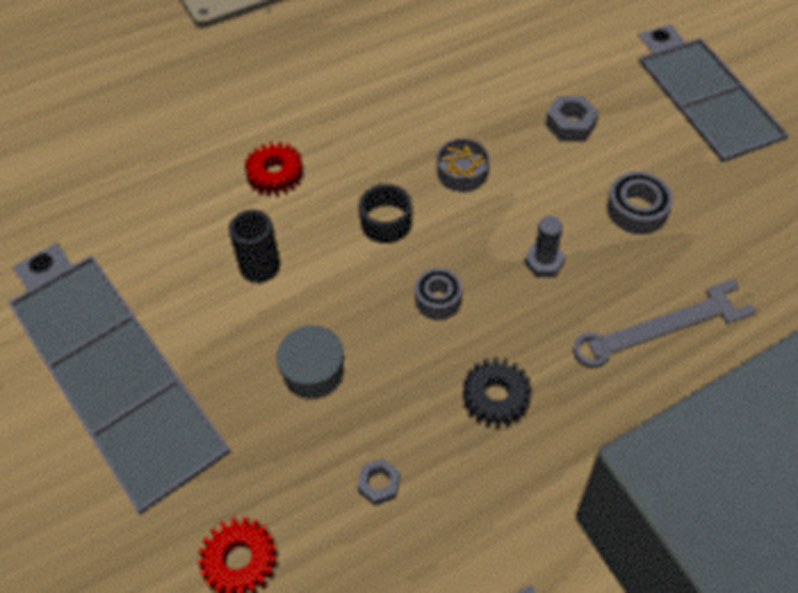

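```bash
cat > fit.py <<'E'
from h import *
from scipy.optimize import minimize
def pts(k,x,y,a=0):
    c,s=np.cos(a),np.sin(a);R=np.array([[c,-s],[s,c]])
    if k[0]=='cyl':
        t=np.linspace(0,2*np.pi,48,endpoint=False);q=np.c_[np.cos(t),np.sin(t)]*k[1]/2;zs=(0,k[2])
    elif k[0]=='hex':
        t=np.arange(6)*np.pi/3;q=np.c_[np.cos(t),np.sin(t)]*k[1]/np.sqrt(3);zs=(0,k[2])
    else:
        L,W=k[1]/2,41;q=np.array([[-L,-W],[L,-W],[L,W],[-L,W]]);zs=(0,7)
    q=q@R.T+[x,y];return np.vstack([np.c_[q,np.full(len(q),z)] for z in zs])
def soft(img):
    # greyness: distance from wood colour
    lab=cv2.cvtColor(cv2.GaussianBlur(img,(3,3),0),cv2.COLOR_BGR2LAB).astype(float)
    b=lab[...,2]-128; return np.clip((14-b)/8,0,1)   # wood b* high
def render(n,k,p):
    uv=proj(n,pts(k,*p));m=np.zeros((420*1,560*1),np.uint8)
    S=8;c=uv.mean(0).astype(int);x0,y0=c-70
    M=np.zeros((140*S,140*S),np.uint8)
    h=cv2.convexHull(((uv-[x0,y0]+.5)*S).astype(np.float32)).reshape(-1,2)
    cv2.fillPoly(M,[np.round(h).astype(int)],255)
    return cv2.resize(M,(140,140),interpolation=cv2.INTER_AREA)/255.,x0,y0
def cost(n,k,p,m):
    r,x0,y0=render(n,k,p);P=np.pad(m,150)[y0+150:y0+290,x0+150:x0+290]
    w=cv2.dilate((r>0).astype(np.uint8),np.ones((9,9)))
    hole=0
    return (abs(r-P)*w).sum()
def fit(ns,k,p0,ms):
    f=lambda p:sum(cost(n,k,p,ms[n]) for n in ns)
    p0=np.array(p0,float);s=np.eye(len(p0))*([8,8,.15][:len(p0)])
    best=minimize(f,p0,method='Nelder-Mead',options=dict(initial_simplex=np.vstack([p0,p0+s]),xatol=.02,fatol=.01))
    return best.x,best.fun
PARTS={'bearing_big':('cyl',60,24),'bearing_small':('cyl',42,22),'sleeve_tall':('cyl',38,62),'sleeve_short':('cyl',50,30),'nut_big':('hex',46,24),'tray_long':('tray',240),'tray_short':('tray',161)}
E
cat > m0.py <<'E'
from fit import *
im={n:cv2.imread(f"pics/{n}0.png") for n in("top","scene")}
ms={}
for n in im:
    m=soft(im[n]); 
    # fill bore holes
    b=(m>.5).astype(np.uint8);cs,hh=cv2.findContours(b,cv2.RETR_CCOMP,cv2.CHAIN_APPROX_NONE)
    for c,h in zip(cs,hh[0]):
        if h[3]>=0 and cv2.contourArea(c)<700: z=np.zeros_like(b);cv2.drawContours(z,[c],-1,1,-1);m[z>0]=1
    ms[n]=m;cv2.imwrite(f"pics/m_{n}.png",(m*255).astype(np.uint8))
G={'bearing_big':(552,162),'bearing_small':(546,-52),'nut_big':(432,169,.5),'sleeve_short':(449,-51),'sleeve_tall':(437,-171)}
tl=onz("top",[(426,230),(438,287),(147,238),(143,280)],4)
for n,a in(('tray_long',0),('tray_short',2)):
    d=tl[a]-tl[a+1];G[n]=(*tl[a][:2],np.arctan2(d[1],d[0]))
out={}
for k,g in G.items():
    for ns in(("top",),("scene",),("top","scene")):
        p,f=fit(ns,PARTS[k],g,ms);print(k,ns,np.round(p,3),round(f,1))
    out[k]=p
import json;json.dump({k:list(v) for k,v in out.items()},open("poses.json","w"))
for n in im:
    o=im[n].copy()
    for k,p in out.items():
        cv2.polylines(o,[np.round(cv2.convexHull(proj(n,pts(PARTS[k],*p)).astype(np.float32))*8).astype(int)],True,(0,255,0),1,cv2.LINE_AA,3)
    c=o[120:300,115:465] if n=="top" else o[120:380,80:430]
    cv2.imwrite(f"pics/ov_{n}.png",cv2.resize(c,None,fx=2.28,fy=2.28,interpolation=cv2.INTER_CUBIC)[:600])
E
python3 m0.py
```

```text
bearing_big ('top',) [555.492 165.64 ] 17.3
bearing_big ('scene',) [551.39  168.824] 46.1
bearing_big ('top', 'scene') [554.413 166.073] 100.9
bearing_small ('top',) [548.108 -51.635] 8.4
bearing_small ('scene',) [543.673 -48.384] 32.4
bearing_small ('top', 'scene') [546.093 -49.872] 78.9
nut_big ('top',) [433.55  173.1     1.023] 9.4
nut_big ('scene',) [429.767 176.024   0.467] 56.0
nut_big ('top', 'scene') [431.96  174.353   0.58 ] 119.1
sleeve_short ('top',) [449.031 -50.178] 301.2
sleeve_short ('scene',) [443.933 -46.722] 73.7
sleeve_short ('top', 'scene') [447.63  -49.734] 380.8
sleeve_tall ('top',) [ 436.234 -173.489] 46.8
sleeve_tall ('scene',) [ 432.28  -171.694] 81.7
sleeve_tall ('top', 'scene') [ 434.579 -171.944] 130.5
tray_long ('top',) [ 4.76711e+02 -3.24398e+02  1.58000e-01] 128.2
tray_long ('scene',) [ 4.72880e+02 -3.22309e+02  1.58000e-01] 178.7
tray_long ('top', 'scene') [ 4.74295e+02 -3.22689e+02  1.64000e-01] 557.2
tray_short ('top',) [ 4.74784e+02  3.27183e+02 -1.11000e-01] 111.7
tray_short ('scene',) [ 4.70995e+02  3.30042e+02 -1.04000e-01] 131.8
tray_short ('top', 'scene') [ 4.74031e+02  3.27772e+02 -1.15000e-01] 354.8
```

View overlay.

View pics/ov_top.png

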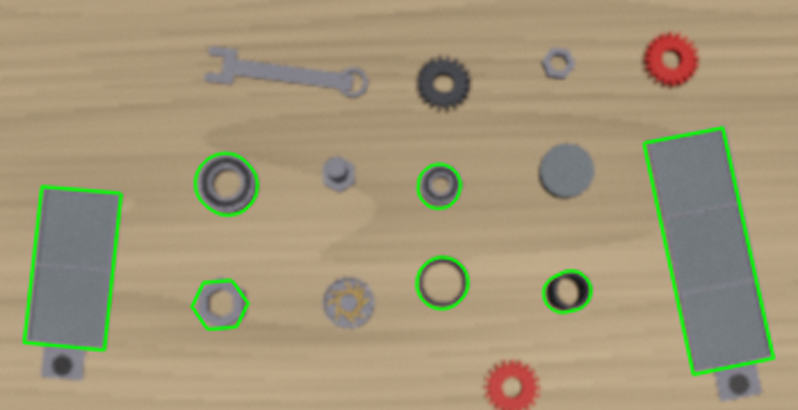

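View pics/ov_scene.png

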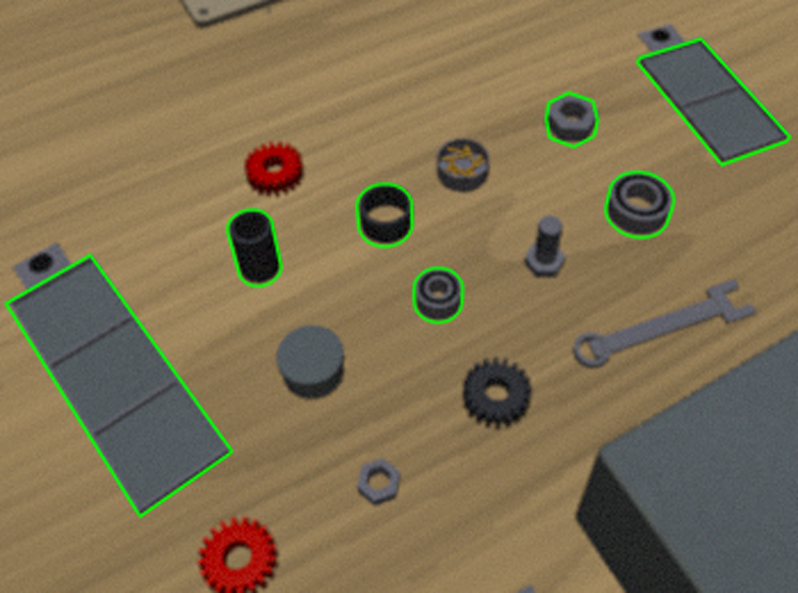

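```bash
cat > go.py <<'E'
# usage: go.py x y z yawdeg  -> shift in present tool axes + turn
import sys,numpy as np
from cell import *
from scipy.spatial.transform import Rotation as Ro
t=np.array(list(map(float,sys.argv[1:4])));yaw=float(sys.argv[4])
s=read_state();R=Ro.from_euler('xyz',s["tool_rot"]).as_matrix()
d=R.T@(t-np.array(s["eef_pos"]));y0=np.degrees(s["tool_rot"][2])
tu=(y0-yaw+90)%180-90 if len(sys.argv)<6 else y0-yaw
print("t",round(float(s["clock"]),2),"pos",np.round(s["eef_pos"],1),"yaw",round(y0,2),"j7",round(float(s["qpos"][6]),2),"F",np.round(s["force"],1),"w",round(float(s["width"]),1))
print("shift",np.round(d,1),"turn",round(tu,2))
E
python3 go.py 553.4 167.2 320 9.05
```

```text
t 0.1 pos [ 277.8 -587.3  403.9] yaw 25.31 j7 -0.02 F [ 0.9 -0.6 -0.8] w 85.3
shift [ 571.7 -564.1   84.9] turn 16.26
```

```bash
python3 -m jog '[572,-564,85,16.3,85, 572,-564,85,16.3,85, 572,-564,85,16.3,85, 572,-564,85,16.3,85, 572,-564,85,16.3,85, 572,-564,85,16.3,85, 572,-564,85,16.3,85, 572,-564,85,16.3,85, 572,-564,85,16.3,85, 572,-564,85,16.3,85, 572,-564,85,16.3,85, 572,-564,85,16.3,85, 572,-564,85,16.3,85, 572,-564,85,16.3,85, 572,-564,85,16.3,85, 572,-564,85,16.3,85, 572,-564,85,16.3,85, 572,-564,85,16.3,85, 572,-564,85,16.3,85, 572,-564,85,16.3,85]'; python3 go.py 553.4 167.2 230 9.05
```

```text
clock: 1.77
eef_pos: [554.5, 174.0, 318.8]
tool_rot: [-3.138, -0.001, 0.165]
force: [1.1, 1.6, -0.2]
width: 84.7
t 1.77 pos [554.5 174.  318.8] yaw 9.43 j7 -1.65 F [ 1.1  1.6 -0.2] w 84.7
shift [-2.3  6.8 88.8] turn 0.38
```

```bash
python3 -m jog '[0,0,40,0,75, 0,0,79,0,75, 0,0,79,0,75, 0,0,79,0,75, 0,0,79,0,75]'; python3 go.py 553.4 167.2 230 9.05
python3 - <<'E'
from h import *
for n in("top","scene"):
    p,d=get_image(n);cv2.imwrite(f"pics/{n}1.png",p);np.save(f"{n}1.npy",d)
    print(n,proj(n,[[553.4,167.2,z] for z in(24,240,85)]).round(1).tolist())
p=cv2.imread("pics/scene1.png");cv2.imwrite("pics/scene1c.png",cv2.resize(p[40:260,230:450],None,fx=2.7,fy=2.7)[:600])
p=cv2.imread("pics/top1.png");cv2.imwrite("pics/top1c.png",cv2.resize(p[90:290,110:310],None,fx=3,fy=3)[:600])
E
```

```text
clock: 2.18
eef_pos: [554.5, 166.4, 242.1]
tool_rot: [3.142, -0.002, 0.156]
force: [-0.0, 0.1, 0.4]
width: 74.9
t 2.18 pos [554.5 166.4 242.1] yaw 8.96 j7 -1.63 F [-0.   0.1  0.4] w 74.9
shift [-1.  -1.  12.1] turn -0.09
top [[212.7, 200.1], [195.6, 184.3], [208.5, 196.3]]
scene [[361.0, 205.2], [383.4, 126.8], [366.5, 186.2]]
```

View pics/scene1c.png

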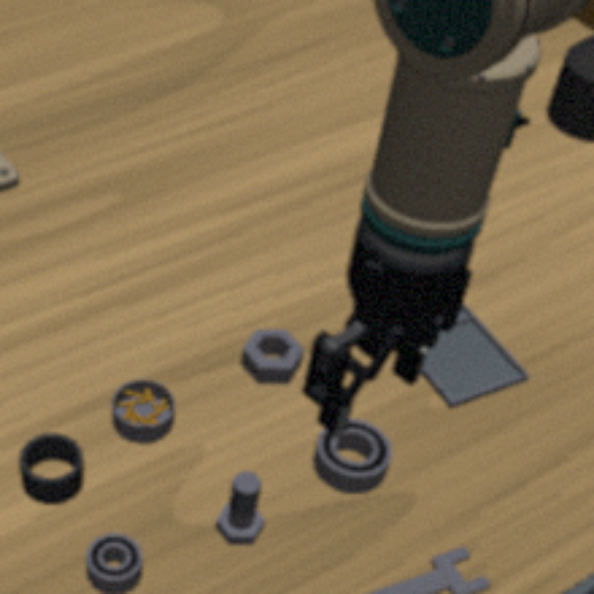

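View pics/top1c.png

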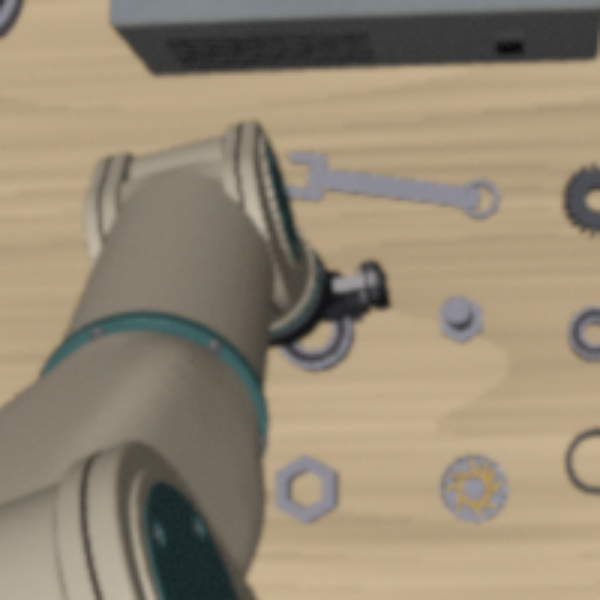

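```bash
python3 - <<'E'
from h import *
for d in(38,45,52):
    P=[[554.5+.156*d,166.4-.988*d,242.1-k] for k in(155,165,173,180)]
    print(d,((proj("scene",P)-[230,40])*2.7).round(0).tolist(), ((proj("top",P)-[110,90])*3).round(0).tolist())
X=cloud("scene",np.load("scene1.npy"))
for v in range(180,204,2):
    for u in range(344,364,4):
        print(np.round(X[v,u]).astype(int).tolist(),end=' ')
    print(v)
E
python3 - <<'E'
import cv2
p=cv2.imread("pics/scene1.png");cv2.imwrite("pics/tip.png",cv2.resize(p[150:210,330:390],None,fx=9,fy=9,interpolation=cv2.INTER_CUBIC))
E
```

```text
38 [[334.0, 419.0], [332.0, 427.0], [330.0, 434.0], [329.0, 440.0]] [[347.0, 307.0], [349.0, 309.0], [350.0, 311.0], [352.0, 312.0]]
45 [[327.0, 423.0], [325.0, 432.0], [324.0, 439.0], [322.0, 445.0]] [[357.0, 305.0], [359.0, 308.0], [360.0, 309.0], [361.0, 311.0]]
52 [[321.0, 428.0], [319.0, 437.0], [317.0, 443.0], [316.0, 449.0]] [[366.0, 304.0], [368.0, 306.0], [369.0, 307.0], [370.0, 309.0]]
[557, 97, 145] [565, 98, 152] [573, 101, 158] [577, 106, 160] [479, 228, 0] 180
[556, 99, 138] [558, 107, 135] [574, 101, 153] [576, 108, 152] [571, 125, 137] 182
[557, 99, 134] [564, 102, 138] [575, 101, 149] [576, 110, 145] [573, 124, 135] 184
[560, 97, 131] [566, 101, 135] [577, 99, 147] [576, 111, 140] [573, 126, 128] 186
[481, 180, 1] [569, 99, 133] [578, 100, 142] [573, 116, 128] [574, 125, 124] 188
[485, 177, 0] [570, 99, 128] [577, 102, 135] [570, 121, 116] [572, 130, 113] 190
[491, 173, 1] [556, 116, 99] [578, 103, 129] [568, 125, 106] [571, 132, 106] 192
[495, 170, 0] [558, 115, 96] [565, 118, 102] [568, 125, 100] [514, 200, 1] 194
[500, 166, 1] [556, 118, 86] [567, 117, 98] [570, 125, 96] [531, 182, 23] 196
[506, 161, 2] [509, 171, -1] [568, 118, 92] [572, 125, 92] [535, 179, 21] 198
[509, 159, 0] [514, 166, 1] [532, 160, 23] [572, 125, 86] [541, 175, 23] 200
[514, 156, 0] [534, 147, 26] [537, 156, 24] [924, -279, 697] [540, 177, 15] 202
```

View pics/tip.png

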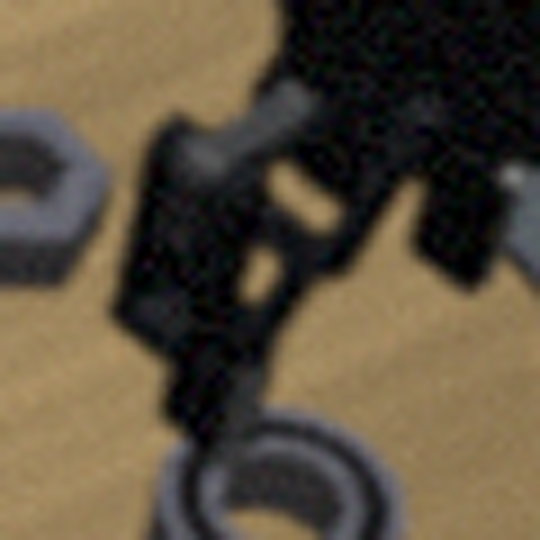

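```bash
python3 -m jog '[-1,-1,33,0,80, -1,-1,60,0,80, -1,-1,66,0,80, -1,-1,66,0,80, -1,-1,66,0,80]'; python3 go.py 553.4 167.2 176 9.05;python3 - <<'E'
from h import *
p,d=get_image("scene");cv2.imwrite("pics/s2.png",p);cv2.imwrite("pics/s2c.png",cv2.resize(p[140:240,310:410],None,fx=5.5,fy=5.5,interpolation=cv2.INTER_CUBIC))
E
```

```text
clock: 2.7
eef_pos: [553.6, 167.6, 176.4]
tool_rot: [-3.141, -0.002, 0.157]
force: [-0.2, -0.1, 0.5]
width: 80.0
t 2.7 pos [553.6 167.6 176.4] yaw 8.99 j7 -1.62 F [-0.2 -0.1  0.5] w 80.0
shift [-0.2  0.4  0.4] turn -0.06
```

View pics/s2c.png

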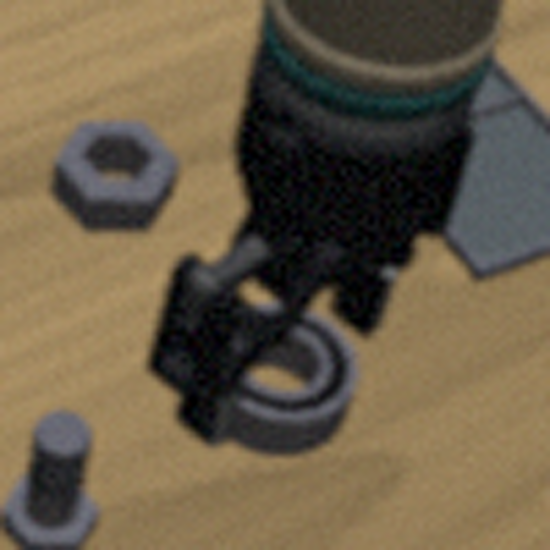

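```bash
python3 -m jog '[0,0,0,0,45, 0,0,0,0,45, 0,0,0,0,45, 0,0,0,0,45, 0,0,0,0,45, 0,0,0,0,45, 0,0,0,0,45, 0,0,0,0,45]'; python3 go.py 553.4 167.2 176 9.05;python3 - <<'E'
from h import *
p,d=get_image("scene");cv2.imwrite("pics/s3.png",p);cv2.imwrite("pics/s3c.png",cv2.resize(p[140:240,310:410],None,fx=5.5,fy=5.5,interpolation=cv2.INTER_CUBIC))
E
```

```text
clock: 3.42
eef_pos: [553.6, 167.6, 177.2]
tool_rot: [-3.141, -0.003, 0.156]
force: [-2.6, -0.4, 11.3]
width: 58.3
t 3.42 pos [553.6 167.6 177.2] yaw 8.97 j7 -1.62 F [-2.6 -0.4 11.3] w 58.3
shift [-0.2  0.4  1.2] turn -0.08
```

View pics/s3c.png

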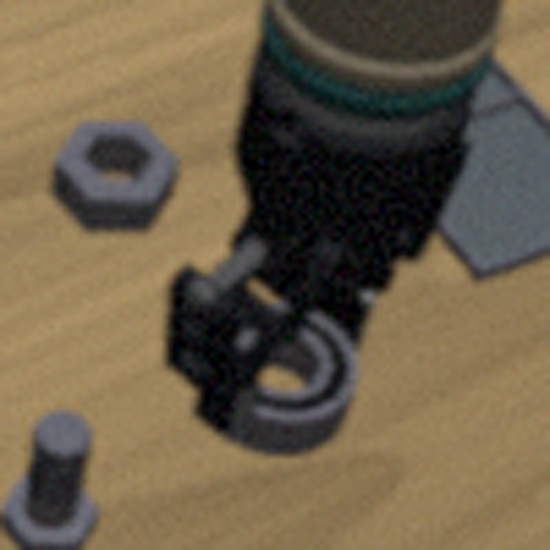

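```bash
python3 -m jog '[0,0,-15,0,45, 0,0,-50,0,45, 0,0,-90,0,45, 0,0,-120,0,45, 0,0,-120,0,45, 0,0,-120,0,45]'; python3 go.py 396.8 -335.8 297 9.05
```

```text
clock: 3.97
eef_pos: [553.2, 167.8, 296.9]
tool_rot: [-3.141, -0.004, 0.157]
force: [-0.7, 0.5, -3.6]
width: 58.2
t 3.97 pos [553.2 167.8 296.9] yaw 9.02 j7 -1.64 F [-0.7  0.5 -3.6] w 58.2
shift [-233.4  472.9   -1.6] turn -0.03
```

```bash
python3 -m jog '[-8,16,0,0,45, -233,473,0,0,45, -233,473,0,0,45, -233,473,0,0,45, -233,473,0,0,45, -233,473,0,0,45, -233,473,0,0,45, -233,473,0,0,45, -233,473,0,0,45, -233,473,0,0,45, -233,473,0,0,45, -233,473,0,0,45, -233,473,0,0,45, -233,473,0,0,45, -233,473,0,0,45, -233,473,0,0,45, -233,473,0,0,45, -233,473,0,0,45]'; python3 go.py 396.8 -335.8 200 9.05
```

```text
clock: 5.47
eef_pos: [397.2, -334.2, 294.0]
tool_rot: [-3.139, 0.001, 0.16]
force: [0.8, -0.2, -3.3]
width: 58.0
t 5.47 pos [ 397.2 -334.2  294. ] yaw 9.17 j7 -0.76 F [ 0.8 -0.2 -3.3] w 58.0
shift [-0.6  1.7 94. ] turn 0.12
```

```bash
python3 -m jog '[0,1,40,0,45, 0,1,80,0,45, 0,1,98,0,45, 0,1,98,0,45, 0,1,98,0,45]'; python3 go.py 396.8 -335.8 178 9.05
python3 - <<'E'
from h import *
for n,(x,y) in(("scene",(60,190)),("top",(360,170))):
    p,d=get_image(n);cv2.imwrite(f"pics/{n}4.png",p);cv2.imwrite(f"pics/{n}4c.png",cv2.resize(p[y:y+140,x:x+140],None,fx=4.2,fy=4.2,interpolation=cv2.INTER_CUBIC))
E
```

```text
clock: 5.88
eef_pos: [397.3, -335.7, 196.1]
tool_rot: [-3.139, 0.001, 0.159]
force: [-0.0, -0.5, -1.4]
width: 57.8
t 5.88 pos [ 397.3 -335.7  196.1] yaw 9.14 j7 -0.76 F [-0.  -0.5 -1.4] w 57.8
shift [-0.5  0.1 18.1] turn 0.09
```

View pics/scene4c.png

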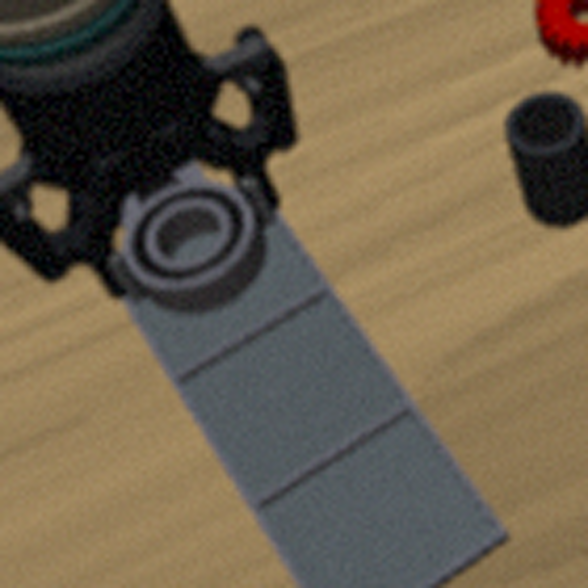

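View pics/top4c.png

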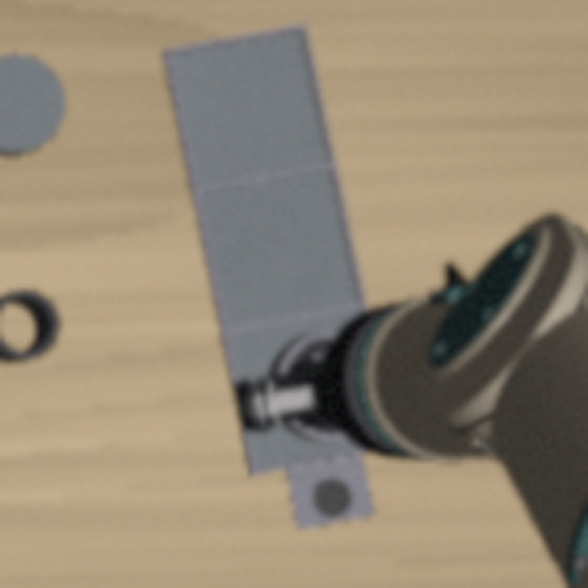

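```bash
python3 -m jog '[0,0,6,0,45, 0,0,12,0,45, 0,0,14,0,45, 0,0,15,0,45, 0,0,15,0,45]';python3 -m jog '[0,0,0.5,0,45, 0,0,1,0,45, 0,0,1,0,45]';  python3 -m jog '[0,0,0.5,0,45, 0,0,1,0,45, 0,0,1,0,45]'
```

```text
clock: 6.4
eef_pos: [396.8, -337.0, 181.7]
tool_rot: [-3.142, 0.0, 0.157]
force: [0.1, 0.5, -3.8]
width: 58.0
clock: 6.65
eef_pos: [396.9, -337.0, 180.7]
tool_rot: [3.142, -0.0, 0.157]
force: [0.3, -0.2, -3.9]
width: 58.2
clock: 6.9
eef_pos: [396.9, -337.0, 179.7]
tool_rot: [-3.142, -0.0, 0.157]
force: [0.4, -0.6, -3.7]
width: 58.2
```

```bash
for i in 1 ; do python3 -m jog '[0,0,0.5,0,45, 0,0,1,0,45, 0,0,1,0,45]'|grep -E "pos|force"; done;  python3 -m jog '[0,0,0.4,0,45, 0,0,0.8,0,45, 0,0,0.8,0,45]'|grep -E "pos|force"
```

```text
eef_pos: [396.9, -337.0, 179.3]
force: [-1.2, 1.0, 4.5]
eef_pos: [396.8, -337.0, 179.2]
force: [-1.9, 2.4, 12.1]
```

```bash
python3 -m jog '[0,0,-0.5,0,70, 0,0,-0.5,0,70, 0,0,-0.5,0,70, 0,0,-0.5,0,70, 0,0,-0.5,0,70]'; python3 -m jog '[0,0,-10,0,70, 0,0,-40,0,70, 0,0,-80,0,70, 0,0,-110,0,70, 0,0,-110,0,70, 0,0,-110,0,70]';python3 go.py 446.5 -48.5 290 9.05
python3 - <<'E'
from h import *
for n,(x,y) in(("scene",(60,190)),("top",(360,170))):
    p,d=get_image(n);cv2.imwrite(f"pics/{n}5.png",p);cv2.imwrite(f"pics/{n}5c.png",cv2.resize(p[y:y+140,x:x+140],None,fx=4.2,fy=4.2,interpolation=cv2.INTER_CUBIC))
E
```

```text
clock: 7.82
eef_pos: [396.9, -337.1, 178.3]
tool_rot: [3.142, -0.0, 0.157]
force: [0.6, 0.2, 0.1]
width: 70.2
clock: 8.32
eef_pos: [397.3, -337.4, 290.9]
tool_rot: [3.138, -0.003, 0.157]
force: [0.1, 0.6, -0.2]
width: 69.7
t 8.32 pos [ 397.3 -337.4  290.9] yaw 9.01 j7 -0.75 F [ 0.1  0.6 -0.2] w 69.7
shift [ 9.380e+01 -2.776e+02  2.000e-01] turn -0.04
```

View pics/scene5c.png

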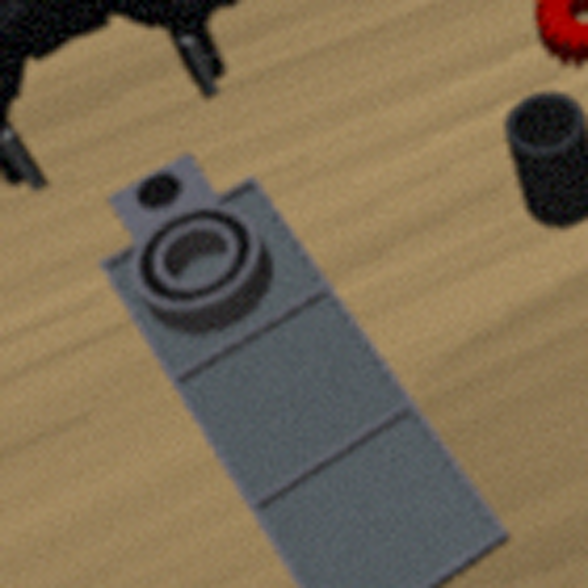

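```bash
python3 -m jog '[94,-278,0,0,75, 94,-278,0,0,75, 94,-278,0,0,75, 94,-278,0,0,75, 94,-278,0,0,75, 94,-278,0,0,75, 94,-278,0,0,75, 94,-278,0,0,75, 94,-278,0,0,75, 94,-278,0,0,75, 94,-278,0,0,75]'; python3 go.py 446.5 -48.5 230 9.05;  python3 - <<'E'
from fit import *
from m0 import ms
E
```

```text
clock: 9.33
eef_pos: [445.6, -49.2, 287.8]
tool_rot: [3.141, 0.002, 0.155]
force: [-1.1, -0.3, -0.2]
width: 74.6
t 9.33 pos [445.6 -49.2 287.8] yaw 8.87 j7 -1.27 F [-1.1 -0.3 -0.2] w 74.6
shift [ 1.1 -0.6 57.8] turn -0.18
bearing_big ('top',) [555.492 165.64 ] 17.3
bearing_big ('scene',) [551.39  168.824] 46.1
bearing_big ('top', 'scene') [554.413 166.073] 100.9
bearing_small ('top',) [548.108 -51.635] 8.4
bearing_small ('scene',) [543.673 -48.384] 32.4
bearing_small ('top', 'scene') [546.093 -49.872] 78.9
nut_big ('top',) [433.55  173.1     1.023] 9.4
nut_big ('scene',) [429.767 176.024   0.467] 56.0
nut_big ('top', 'scene') [431.96  174.353   0.58 ] 119.1
sleeve_short ('top',) [449.031 -50.178] 301.2
sleeve_short ('scene',) [443.933 -46.722] 73.7
sleeve_short ('top', 'scene') [447.63  -49.734] 380.8
sleeve_tall ('top',) [ 436.234 -173.489] 46.8
sleeve_tall ('scene',) [ 432.28  -171.694] 81.7
sleeve_tall ('top', 'scene') [ 434.579 -171.944] 130.5
tray_long ('top',) [ 4.76711e+02 -3.24398e+02  1.58000e-01] 128.2
tray_long ('scene',) [ 4.72880e+02 -3.22309e+02  1.58000e-01] 178.7
tray_long ('top', 'scene') [ 4.74295e+02 -3.22689e+02  1.64000e-01] 557.2
tray_short ('top',) [ 4.74784e+02  3.27183e+02 -1.11000e-01] 111.7
tray_short ('scene',) [ 4.70995e+02  3.30042e+02 -1.04000e-01] 131.8
tray_short ('top', 'scene') [ 4.74031e+02  3.27772e+02 -1.15000e-01] 354.8
```

```bash
python3 -m jog '[1,-0.6,40,0,75, 1,-0.6,80,0,75, 1,-0.6,104,0,75, 1,-0.6,108,0,75, 1,-0.6,108,0,75, 1,-0.6,108,0,75]'
python3 - <<'E'
from h import *
for n,(x,y) in(("scene",(200,150)),):
    p,d=get_image(n);cv2.imwrite(f"pics/{n}6.png",p);cv2.imwrite(f"pics/{n}6c.png",cv2.resize(p[y:y+110,x:x+110],None,fx=5,fy=5,interpolation=cv2.INTER_CUBIC))
E
```

```text
clock: 9.83
eef_pos: [446.4, -49.2, 179.1]
tool_rot: [3.14, 0.002, 0.153]
force: [-0.2, 0.1, -0.8]
width: 74.8
```

View pics/scene6c.png

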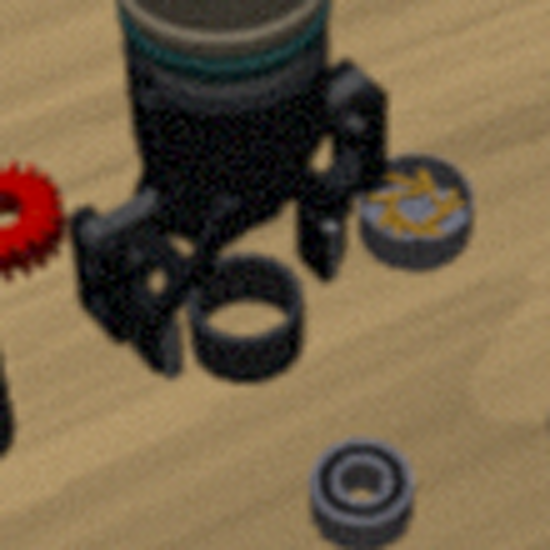

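```bash
python3 -m jog '[0,0,0,0,40, 0,0,0,0,40, 0,0,0,0,40, 0,0,0,0,40, 0,0,0,0,40, 0,0,0,0,40, 0,0,0,0,40, 0,0,0,0,40, 0,0,0,0,40]'; python3 -m jog '[0,0,-15,0,40, 0,0,-50,0,40, 0,0,-90,0,40, 0,0,-120,0,40, 0,0,-120,0,40, 0,0,-120,0,40]';python3 go.py 474.8 -323.4 297 9.05
```

```text
clock: 10.63
eef_pos: [446.8, -47.9, 181.1]
tool_rot: [3.141, -0.001, 0.156]
force: [-2.7, -3.0, 5.9]
width: 48.4
clock: 11.13
eef_pos: [447.6, -46.6, 301.8]
tool_rot: [3.141, -0.004, 0.159]
force: [0.8, 0.9, -1.4]
width: 48.8
t 11.13 pos [447.6 -46.6 301.8] yaw 9.09 j7 -0.64 F [ 0.8  0.9 -1.4] w 48.8
shift [-16.9 277.7   4.8] turn 0.04
```

```bash
python3 -m jog '[0,16,0,0,40, -17,278,4,0,40, -17,278,4,0,40, -17,278,4,0,40, -17,278,4,0,40, -17,278,4,0,40, -17,278,4,0,40, -17,278,4,0,40, -17,278,4,0,40, -17,278,4,0,40, -17,278,4,0,40, -17,278,4,0,40]'; python3 go.py 474.8 -323.4 195 9.05
```

```text
clock: 12.13
eef_pos: [474.0, -322.2, 295.5]
tool_rot: [-3.139, 0.001, 0.159]
force: [0.2, 0.2, -2.0]
width: 48.9
t 12.13 pos [ 474.  -322.2  295.5] yaw 9.12 j7 -0.28 F [ 0.2  0.2 -2. ] w 48.9
shift [  0.7   1.6 100.5] turn 0.07
```

```bash
python3 -m jog '[0.7,1.2,40,0,40, 0.7,1.2,80,0,40, 0.7,1.2,104,0,40, 0.7,1.2,106,0,40, 0.7,1.2,106,0,40]'
python3 - <<'E'
from h import *
for n,(x,y) in(("scene",(60,190)),):
    p,d=get_image(n);cv2.imwrite(f"pics/{n}7.png",p);cv2.imwrite(f"pics/{n}7c.png",cv2.resize(p[y:y+140,x:x+140],None,fx=4.2,fy=4.2,interpolation=cv2.INTER_CUBIC))
E
```

```text
clock: 12.55
eef_pos: [474.6, -323.8, 189.5]
tool_rot: [-3.139, 0.002, 0.159]
force: [0.0, -0.8, -0.7]
width: 48.7
```

View pics/scene7c.png

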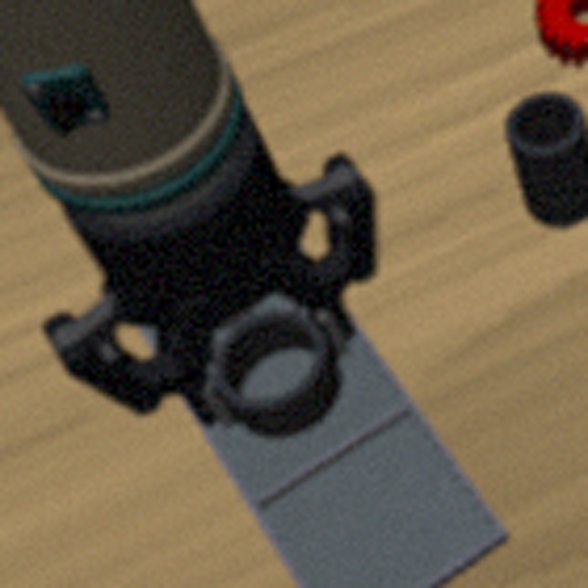

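```bash
python3 -m jog '[0,0,2,0,40, 0,0,4,0,40, 0,0,5,0,40, 0,0,5,0,40]'|grep -E "pos|force";python3 -m jog '[0,0,0.5,0,40, 0,0,1,0,40, 0,0,1,0,40]'|grep -E "pos|force";  python3 -m jog '[0,0,0.5,0,40, 0,0,1,0,40, 0,0,1,0,40]'|grep -E "pos|force"
```

```text
eef_pos: [475.0, -325.3, 186.2]
force: [-0.5, 0.2, -1.2]
eef_pos: [474.7, -325.3, 184.5]
force: [0.2, 0.2, -1.9]
eef_pos: [474.6, -325.2, 183.3]
force: [0.2, -0.9, -0.8]
```

```bash
python3 -m jog '[0,0,0.4,0,40, 0,0,0.8,0,40, 0,0,0.8,0,40]'|grep -E "pos|force"; python3 -m jog '[0,0,0.3,0,40, 0,0,0.5,0,40, 0,0,0.5,0,40]'|grep -E "pos|force"
```

```text
eef_pos: [474.6, -325.3, 183.2]
force: [-1.6, 1.7, 4.5]
eef_pos: [474.6, -325.3, 183.2]
force: [-1.7, 1.5, 9.2]
```

```bash
python3 -m jog '[0,0,-0.5,0,62, 0,0,-0.5,0,62, 0,0,-0.5,0,62, 0,0,-0.5,0,62, 0,0,-0.5,0,62]'; python3 -m jog '[0,0,-10,0,62, 0,0,-40,0,62, 0,0,-80,0,62, 0,0,-110,0,62, 0,0,-110,0,62, 0,0,-110,0,62]';python3 go.py 431.7 174.6 290 -1.4
python3 - <<'E'
from h import *
for n,(x,y) in(("scene",(60,190)),("top",(360,170))):
    p,d=get_image(n);cv2.imwrite(f"pics/{n}8.png",p);cv2.imwrite(f"pics/{n}8c.png",cv2.resize(p[y:y+140,x:x+140],None,fx=4.2,fy=4.2,interpolation=cv2.INTER_CUBIC))
E
```

```text
clock: 14.35
eef_pos: [474.7, -325.3, 182.5]
tool_rot: [-3.142, 0.0, 0.157]
force: [-0.5, 0.7, -0.3]
width: 61.7
clock: 14.85
eef_pos: [475.2, -325.7, 295.1]
tool_rot: [3.139, -0.003, 0.157]
force: [0.3, -0.1, -1.0]
width: 61.6
t 14.85 pos [ 475.2 -325.7  295.1] yaw 9.02 j7 -0.28 F [ 0.3 -0.1 -1. ] w 61.6
shift [  35.5 -500.9    3.8] turn 10.42
```

View pics/scene8c.png

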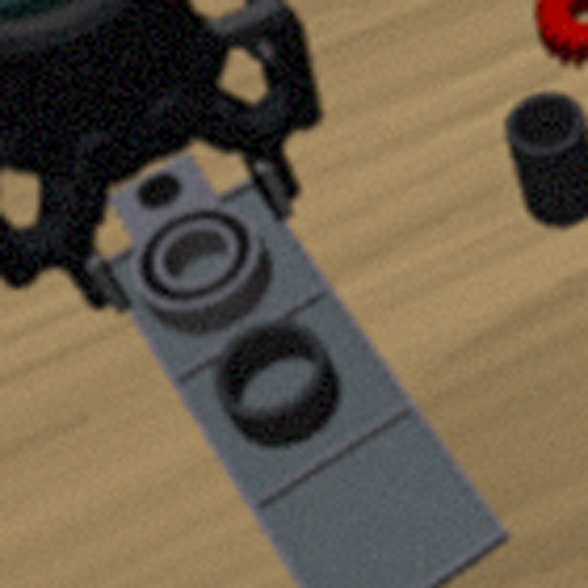

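```bash
python3 -m jog '[35,-501,0,10.4,70, 35,-501,0,10.4,70, 35,-501,0,10.4,70, 35,-501,0,10.4,70, 35,-501,0,10.4,70, 35,-501,0,10.4,70, 35,-501,0,10.4,70, 35,-501,0,10.4,70, 35,-501,0,10.4,70, 35,-501,0,10.4,70, 35,-501,0,10.4,70, 35,-501,0,10.4,70, 35,-501,0,10.4,70, 35,-501,0,10.4,70, 35,-501,0,10.4,70, 35,-501,0,10.4,70, 35,-501,0,10.4,70]'; python3 go.py 431.7 174.6 176 -1.4
python3 - <<'E'
from h import *
p,d=get_image("top");cv2.imwrite(f"pics/top9.png",p);cv2.imwrite(f"pics/top9c.png",cv2.resize(p[170:310,360:500],None,fx=4.2,fy=4.2,interpolation=cv2.INTER_CUBIC))
E
```

```text
clock: 16.37
eef_pos: [431.0, 173.2, 292.5]
tool_rot: [3.141, 0.0, -0.028]
force: [-0.3, -0.8, -0.5]
width: 69.7
t 16.37 pos [431.  173.2 292.5] yaw -1.6 j7 -1.2 F [-0.3 -0.8 -0.5] w 69.7
shift [  0.7  -1.5 116.5] turn -0.2
```

View pics/top9c.png

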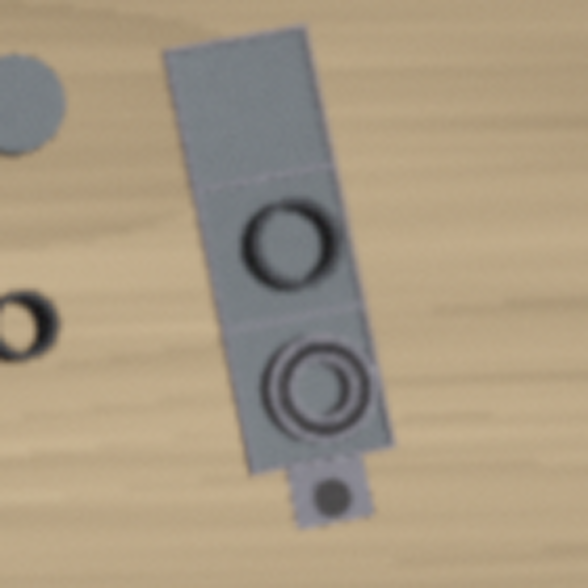

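```bash
python3 -m jog '[0.7,-1.2,40,-0.2,70, 0.7,-1.2,80,-0.2,70, 0.7,-1.2,110,-0.2,70, 0.7,-1.2,114.5,-0.2,70, 0.7,-1.2,114.5,-0.2,70, 0.7,-1.2,114.5,-0.2,70]'
python3 - <<'E'
from h import *
for n,(x,y) in(("scene",(280,110)),):
    p,d=get_image(n);cv2.imwrite(f"pics/{n}10.png",p);cv2.imwrite(f"pics/{n}10c.png",cv2.resize(p[y:y+110,x:x+110],None,fx=5,fy=5,interpolation=cv2.INTER_CUBIC))
E
```

```text
clock: 16.92
eef_pos: [432.3, 175.0, 179.1]
tool_rot: [3.142, -0.001, -0.023]
force: [0.1, 0.1, 0.1]
width: 69.8
```

View pics/scene10c.png

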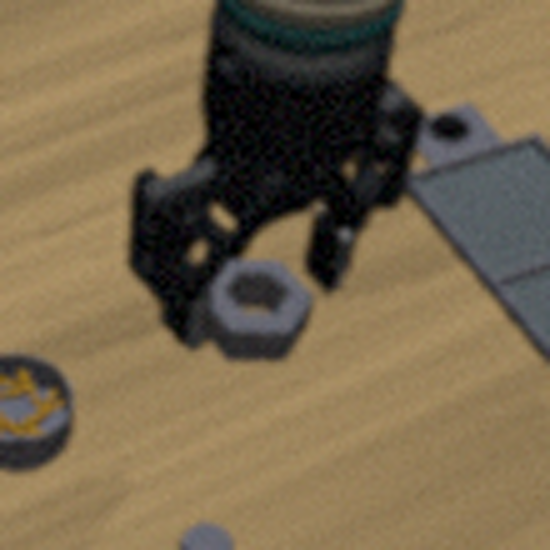

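```bash
python3 -m jog '[0,0,0,0,60, 0,0,0,0,55, 0,0,0,0,50, 0,0,0,0,45, 0,0,0,0,35, 0,0,0,0,35, 0,0,0,0,35, 0,0,0,0,35, 0,0,0,0,35]'
python3 - <<'E'
from h import *
for n,(x,y) in(("scene",(280,110)),):
    p,d=get_image(n);cv2.imwrite(f"pics/{n}11.png",p);cv2.imwrite(f"pics/{n}11c.png",cv2.resize(p[y:y+110,x:x+110],None,fx=5,fy=5,interpolation=cv2.INTER_CUBIC))
E
```

```text
clock: 17.72
eef_pos: [431.8, 176.3, 179.4]
tool_rot: [-3.141, -0.002, -0.02]
force: [-1.8, -0.3, 9.9]
width: 44.2
```

View pics/scene11c.png

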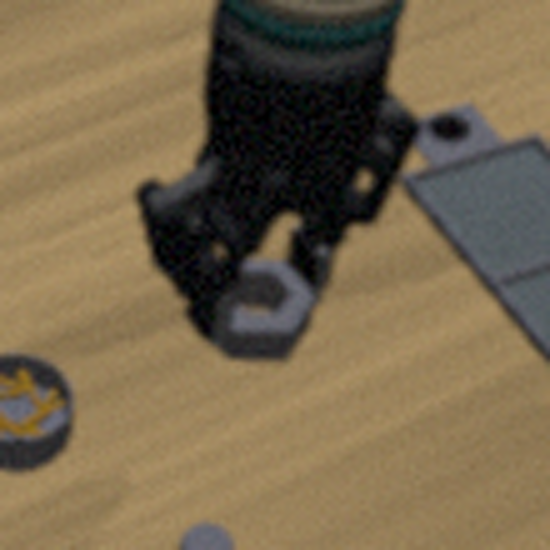

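```bash
python3 -m jog '[0,0,-15,0,35, 0,0,-50,0,35, 0,0,-90,0,35, 0,0,-120,0,35, 0,0,-120,0,35, 0,0,-120,0,35]';python3 go.py 552.8 -310 297 9.05
```

```text
clock: 18.27
eef_pos: [431.6, 176.9, 299.6]
tool_rot: [-3.14, -0.003, -0.019]
force: [-0.3, 0.3, -2.3]
width: 44.7
t 18.27 pos [431.6 176.9 299.6] yaw -1.11 j7 -1.24 F [-0.3  0.3 -2.3] w 44.7
shift [130.6 484.4   2. ] turn -10.16
```

```bash
python3 -m jog '[4,16,0,-2,35, 131,484,0,-10.2,35, 131,484,0,-10.2,35, 131,484,0,-10.2,35, 131,484,0,-10.2,35, 131,484,0,-10.2,35, 131,484,0,-10.2,35, 131,484,0,-10.2,35, 131,484,0,-10.2,35, 131,484,0,-10.2,35, 131,484,0,-10.2,35, 131,484,0,-10.2,35, 131,484,0,-10.2,35, 131,484,0,-10.2,35, 131,484,0,-10.2,35, 131,484,0,-10.2,35, 131,484,0,-10.2,35, 131,484,0,-10.2,35]'; python3 go.py 552.8 -310 190 9.05
```

```text
clock: 19.77
eef_pos: [552.6, -308.6, 297.5]
tool_rot: [-3.14, 0.001, 0.159]
force: [-1.3, -0.1, -1.4]
width: 44.5
t 19.77 pos [ 552.6 -308.6  297.5] yaw 9.12 j7 -0.43 F [-1.3 -0.1 -1.4] w 44.5
shift [ -0.    1.6 107.5] turn 0.07
```

```bash
python3 -m jog '[0,0.5,40,0,35, 0,0.5,80,0,35, 0,0.5,105,0,35, 0,0.5,109,0,35, 0,0.5,109,0,35]'
python3 - <<'E'
from h import *
for n,(x,y) in(("scene",(60,220)),):
    p,d=get_image(n);cv2.imwrite(f"pics/{n}12.png",p);cv2.imwrite(f"pics/{n}12c.png",cv2.resize(p[y:y+140,x:x+140],None,fx=4.2,fy=4.2,interpolation=cv2.INTER_CUBIC))
E
```

```text
clock: 20.18
eef_pos: [552.2, -309.6, 187.7]
tool_rot: [-3.139, 0.003, 0.158]
force: [0.0, -0.6, -1.3]
width: 44.8
```

View pics/scene12c.png

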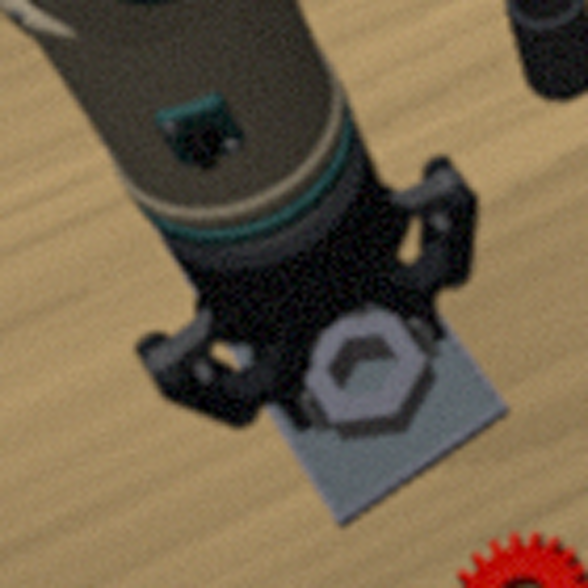

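Nut is over the third pocket at about (145,308). Expected contact is near z 181.5.

```bash
python3 -m jog '[0,0,2,0,35, 0,0,4,0,35, 0,0,4.5,0,35, 0,0,4.5,0,35]'|grep -E "pos|force";python3 -m jog '[0,0,0.5,0,35, 0,0,1,0,35, 0,0,1,0,35]'|grep -E "pos|force"
```

```text
eef_pos: [552.9, -310.9, 185.7]
force: [-0.3, -0.3, -2.5]
eef_pos: [552.6, -310.9, 183.7]
force: [0.4, 0.2, -1.7]
```

```bash
python3 -m jog '[0,0,0.5,0,35, 0,0,1,0,35, 0,0,1,0,35]'|grep -E "pos|force";python3 -m jog '[0,0,0.5,0,35, 0,0,1,0,35, 0,0,1,0,35]'|grep -E "pos|force"
```

```text
eef_pos: [552.5, -310.9, 182.5]
force: [-0.8, 0.2, -0.9]
eef_pos: [552.5, -310.9, 181.6]
force: [-0.3, -0.9, -1.5]
```

```bash
python3 -m jog '[0,0,0.4,0,35, 0,0,0.6,0,35, 0,0,0.6,0,35]'|grep -E "pos|force";python3 -m jog '[0,0,0.3,0,35, 0,0,0.6,0,35, 0,0,0.6,0,35]'|grep -E "pos|force"
```

```text
eef_pos: [552.5, -311.0, 181.5]
force: [-1.1, 1.3, 2.7]
eef_pos: [552.4, -311.0, 181.4]
force: [-1.8, 1.3, 7.1]
```

```bash
python3 -m jog '[0,0,-0.5,0,60, 0,0,-0.5,0,60, 0,0,-0.5,0,60, 0,0,-0.5,0,60, 0,0,-0.5,0,60]'; python3 -m jog '[0,0,-10,0,60, 0,0,-40,0,60, 0,0,-80,0,60, 0,0,-110,0,60, 0,0,-110,0,60, 0,0,-110,0,60]';python3 go.py 545.9 -50 290 -6.2
```

```text
clock: 22.23
eef_pos: [552.6, -310.8, 180.7]
tool_rot: [-3.142, 0.0, 0.157]
force: [0.2, 0.4, 0.1]
width: 59.9
clock: 22.73
eef_pos: [553.1, -311.4, 293.6]
tool_rot: [3.139, -0.004, 0.157]
force: [-0.9, 0.8, -0.3]
width: 60.1
t 22.73 pos [ 553.1 -311.4  293.6] yaw 9.02 j7 -0.42 F [-0.9  0.8 -0.3] w 60.1
shift [  33.9 -259.3    3. ] turn 15.22
```

```bash
python3 -m jog '[34,-259,0,15.2,66, 34,-259,0,15.2,66, 34,-259,0,15.2,66, 34,-259,0,15.2,66, 34,-259,0,15.2,66, 34,-259,0,15.2,66, 34,-259,0,15.2,66, 34,-259,0,15.2,66, 34,-259,0,15.2,66, 34,-259,0,15.2,66, 34,-259,0,15.2,66]'; python3 go.py 545.9 -50 178.5 -6.2
python3 - <<'E'
from h import *
for n,(x,y) in(("scene",(60,190)),("top",(360,170))):
    p,d=get_image(n);cv2.imwrite(f"pics/{n}13.png",p);cv2.imwrite(f"pics/{n}13c.png",cv2.resize(p[y:y+160,x:x+160],None,fx=3.6,fy=3.6,interpolation=cv2.INTER_CUBIC))
E
```

```text
clock: 23.65
eef_pos: [545.4, -51.8, 290.9]
tool_rot: [3.14, -0.0, -0.111]
force: [0.3, 0.4, 0.3]
width: 65.4
t 23.65 pos [545.4 -51.8 290.9] yaw -6.36 j7 -0.94 F [0.3 0.4 0.3] w 65.4
shift [  0.3  -2.  112.4] turn -0.16
```

View pics/scene13c.png

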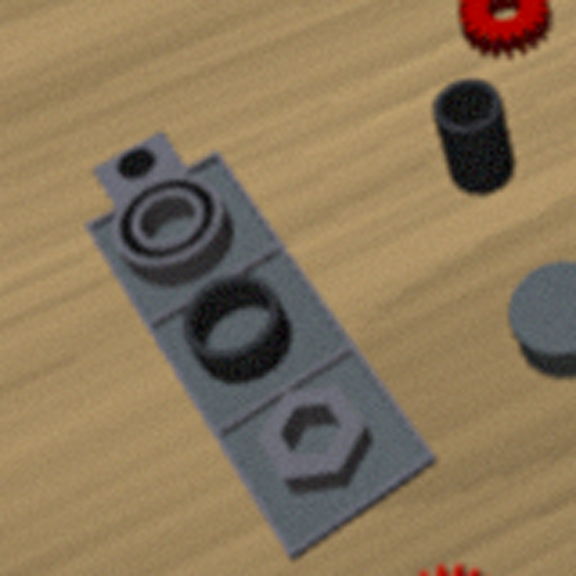

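View pics/top13c.png

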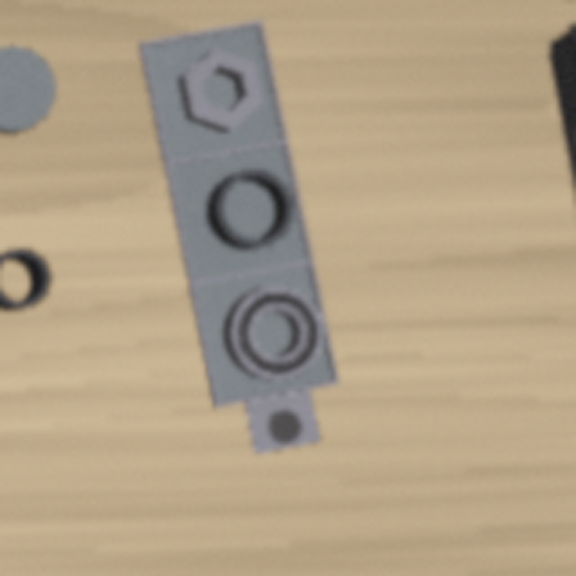

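```bash
python3 -m jog '[0.3,-1.5,40,-0.1,66, 0.3,-1.5,80,-0.1,66, 0.3,-1.5,108,-0.1,66, 0.3,-1.5,112.5,-0.1,66, 0.3,-1.5,112.5,-0.1,66, 0.3,-1.5,112.5,-0.1,66]'
python3 - <<'E'
from h import *
for n,(x,y) in(("scene",(220,190)),):
    p,d=get_image(n);cv2.imwrite(f"pics/{n}14.png",p);cv2.imwrite(f"pics/{n}14c.png",cv2.resize(p[y:y+110,x:x+110],None,fx=5,fy=5,interpolation=cv2.INTER_CUBIC))
E
```

```text
clock: 24.25
eef_pos: [546.5, -49.5, 179.4]
tool_rot: [3.141, -0.001, -0.108]
force: [0.5, -0.0, 0.5]
width: 65.9
```

View pics/scene14c.png

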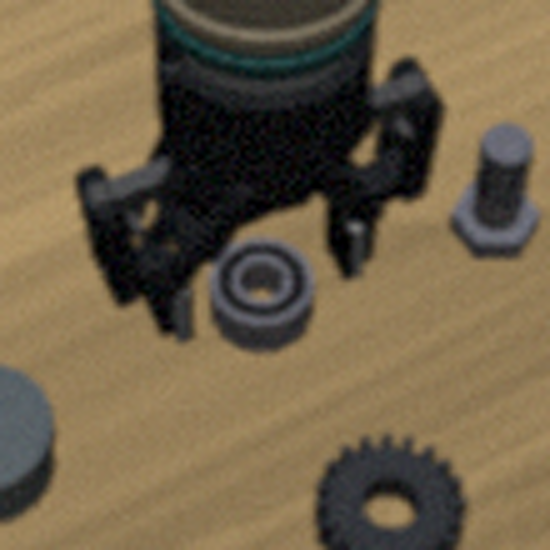

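```bash
python3 -m jog '[0,0,1,0,60, 0,0,1,0,55, 0,0,1,0,48, 0,0,1,0,32, 0,0,1,0,32, 0,0,1,0,32, 0,0,1,0,32, 0,0,1,0,32, 0,0,1,0,32]'; python3 -m jog '[0,0,-15,0,32, 0,0,-50,0,32, 0,0,-90,0,32, 0,0,-120,0,32, 0,0,-120,0,32, 0,0,-120,0,32]';python3 go.py 433.6 332.9 297 -6.2
```

```text
clock: 25.05
eef_pos: [546.3, -48.4, 178.9]
tool_rot: [-3.141, -0.002, -0.107]
force: [-0.8, 0.4, 9.4]
width: 39.7
clock: 25.55
eef_pos: [546.4, -48.1, 299.1]
tool_rot: [-3.141, -0.004, -0.106]
force: [0.0, 0.6, -2.4]
width: 40.0
t 25.55 pos [546.4 -48.1 299.1] yaw -6.05 j7 -0.94 F [ 0.   0.6 -2.4] w 40.0
shift [-152.4 -367.     1.8] turn 0.15
```

```bash
python3 -m jog '[-6,-15,0,0,32, -152,-367,0,0.1,32, -152,-367,0,0.1,32, -152,-367,0,0.1,32, -152,-367,0,0.1,32, -152,-367,0,0.1,32, -152,-367,0,0.1,32, -152,-367,0,0.1,32, -152,-367,0,0.1,32, -152,-367,0,0.1,32, -152,-367,0,0.1,32, -152,-367,0,0.1,32, -152,-367,0,0.1,32, -152,-367,0,0.1,32, -152,-367,0,0.1,32]'; python3 go.py 433.6 332.9 187 -6.2
```

```text
clock: 26.8
eef_pos: [434.3, 331.0, 297.1]
tool_rot: [3.14, 0.0, -0.111]
force: [-0.5, -0.1, -1.6]
width: 39.7
t 26.8 pos [434.3 331.  297.1] yaw -6.36 j7 -1.62 F [-0.5 -0.1 -1.6] w 39.7
shift [ -0.9  -1.9 110.1] turn -0.16
```

```bash
python3 -m jog '[-0.5,-0.5,40,0,32, -0.5,-0.5,80,0,32, -0.5,-0.5,105,0,32, -0.5,-0.5,109,0,32, -0.5,-0.5,109,0,32, -0.5,-0.5,109,0,32]'
python3 - <<'E'
from h import *
for n,(x,y) in(("scene",(320,90)),):
    p,d=get_image(n);cv2.imwrite(f"pics/{n}15.png",p);cv2.imwrite(f"pics/{n}15c.png",cv2.resize(p[y:y+140,x:x+140],None,fx=4.2,fy=4.2,interpolation=cv2.INTER_CUBIC))
E
```

```text
clock: 27.3
eef_pos: [434.5, 332.5, 189.5]
tool_rot: [-3.141, -0.002, -0.11]
force: [0.5, -0.1, -0.1]
width: 39.8
```

View pics/scene15c.png

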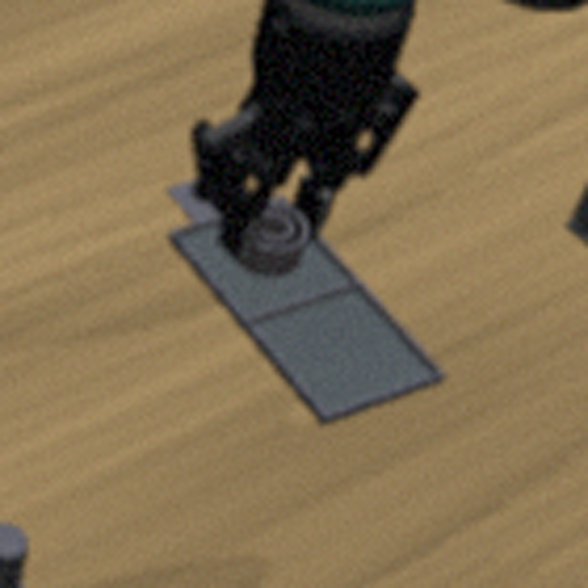

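```bash
python3 -m jog '[0,0,3,0,32, 0,0,5.5,0,32, 0,0,6.5,0,32, 0,0,6.5,0,32]'|grep -E "pos|force";python3 -m jog '[0,0,0.5,0,32, 0,0,1,0,32, 0,0,1,0,32]'|grep -E "pos|force"
```

```text
eef_pos: [433.3, 333.5, 182.2]
force: [1.0, 0.7, -1.3]
eef_pos: [433.4, 333.4, 181.0]
force: [-0.1, 0.1, -1.3]
```

```bash
python3 -m jog '[0,0,0.3,0,32, 0,0,0.6,0,32, 0,0,0.6,0,32]'|grep -E "pos|force";python3 -m jog '[0,0,0.3,0,32, 0,0,0.6,0,32, 0,0,0.6,0,32]'|grep -E "pos|force"
```

```text
eef_pos: [433.4, 333.3, 180.9]
force: [-1.7, 0.2, 5.3]
eef_pos: [433.4, 333.2, 180.9]
force: [-2.8, -1.2, 9.9]
```

```bash
python3 -m jog '[0,0,-0.5,0,58, 0,0,-0.5,0,58, 0,0,-0.5,0,58, 0,0,-0.5,0,58, 0,0,-0.5,0,58]'; python3 -m jog '[0,0,-10,0,58, 0,0,-40,0,58, 0,0,-80,0,58, 0,0,-120,0,58, 0,0,-130,0,58, 0,0,-130,0,58]';python3 go.py 434.3 -172.6 310 -6.2
```

```text
clock: 28.85
eef_pos: [433.3, 333.3, 180.1]
tool_rot: [3.141, 0.0, -0.108]
force: [0.3, -0.4, 0.4]
width: 58.3
clock: 29.35
eef_pos: [434.5, 333.5, 314.0]
tool_rot: [-3.137, -0.005, -0.108]
force: [-0.8, -0.2, -0.3]
width: 57.7
t 29.35 pos [434.5 333.5 314. ] yaw -6.19 j7 -1.64 F [-0.8 -0.2 -0.3] w 57.7
shift [ 54.4 503.2   1.9] turn 0.01
```

```bash
python3 -m jog '[54,503,0,0,64, 54,503,0,0,64, 54,503,0,0,64, 54,503,0,0,64, 54,503,0,0,64, 54,503,0,0,64, 54,503,0,0,64, 54,503,0,0,64, 54,503,0,0,64, 54,503,0,0,64, 54,503,0,0,64, 54,503,0,0,64, 54,503,0,0,64, 54,503,0,0,64, 54,503,0,0,64, 54,503,0,0,64, 54,503,0,0,64]'; python3 go.py 434.3 -172.6 205 -6.2
python3 - <<'E'
from h import *
for n,(x,y) in(("scene",(130,160)),("top",(100,170))):
    p,d=get_image(n);cv2.imwrite(f"pics/{n}16.png",p);cv2.imwrite(f"pics/{n}16c.png",cv2.resize(p[y:y+130,x:x+130],None,fx=4,fy=4,interpolation=cv2.INTER_CUBIC))
E
```

```text
clock: 30.77
eef_pos: [433.0, -170.4, 309.7]
tool_rot: [-3.14, 0.001, -0.105]
force: [0.6, 0.2, -0.5]
width: 63.9
t 30.77 pos [ 433.  -170.4  309.7] yaw -6.0 j7 -0.63 F [ 0.6  0.2 -0.5] w 63.9
shift [  1.7   2.2 104.7] turn 0.2
```

View pics/scene16c.png

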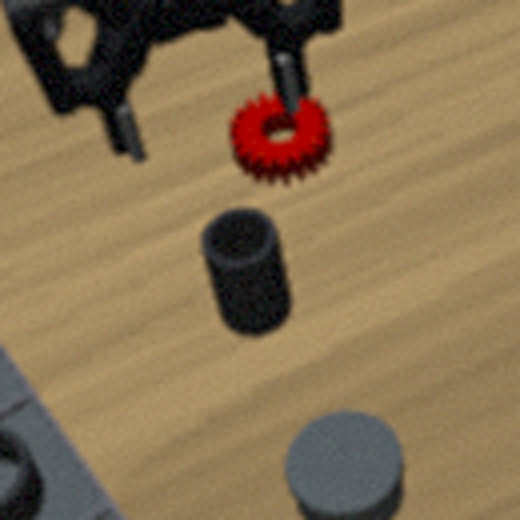

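View pics/top16c.png

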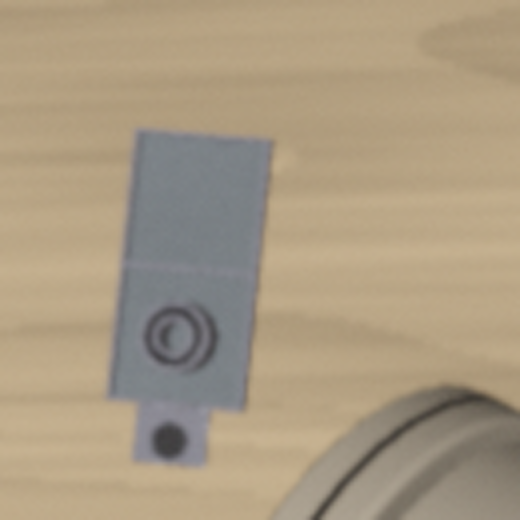

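```bash
python3 -m jog '[1.7,1,30,0,64, 1.7,1,40,0,64, 1.7,1,40,0,64, 1.7,1,40,0,64]'; python3 go.py 434.3 -172.6 205 -6.2
python3 - <<'E'
from h import *
for n,(x,y) in(("scene",(130,160)),("top",(310,190))):
    p,d=get_image(n);cv2.imwrite(f"pics/{n}17.png",p);cv2.imwrite(f"pics/{n}17c.png",cv2.resize(p[y:y+110,x:x+110],None,fx=5,fy=5,interpolation=cv2.INTER_CUBIC))
E
```

```text
clock: 31.2
eef_pos: [434.1, -173.3, 270.0]
tool_rot: [-3.141, 0.002, -0.108]
force: [0.2, -0.2, 0.2]
width: 63.9
t 31.2 pos [ 434.1 -173.3  270. ] yaw -6.17 j7 -0.56 F [ 0.2 -0.2  0.2] w 63.9
shift [ 0.2 -0.7 65. ] turn 0.03
```

View pics/scene17c.png

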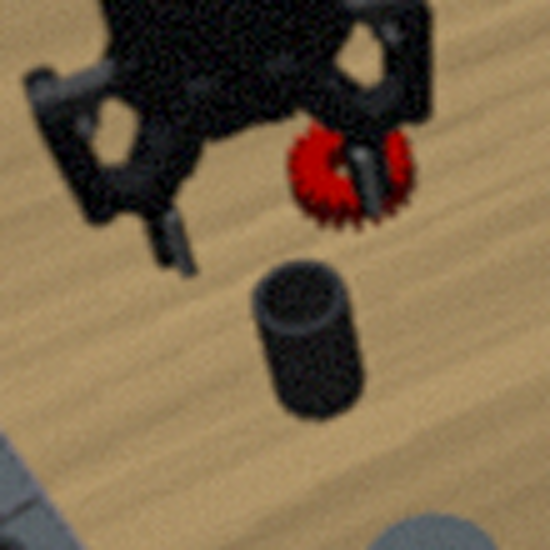

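```bash
python3 -m jog '[0,-0.5,30,0,64, 0,-0.5,58,0,64, 0,-0.5,65,0,64, 0,-0.5,65,0,64]'; python3 -m jog '[0,0,0,0,55, 0,0,0,0,48, 0,0,0,0,43, 0,0,0,0,28, 0,0,0,0,28, 0,0,0,0,28, 0,0,0,0,28, 0,0,0,0,28, 0,0,0,0,28]';python3 go.py 512.2 324.3 320 -6.2
python3 - <<'E'
from h import *
for n,(x,y) in(("scene",(130,160)),):
    p,d=get_image(n);cv2.imwrite(f"pics/{n}18.png",p);cv2.imwrite(f"pics/{n}18c.png",cv2.resize(p[y:y+110,x:x+110],None,fx=5,fy=5,interpolation=cv2.INTER_CUBIC))
E
```

```text
clock: 31.63
eef_pos: [434.1, -173.3, 204.6]
tool_rot: [-3.141, 0.002, -0.109]
force: [-0.4, -0.4, 0.4]
width: 64.0
clock: 32.38
eef_pos: [434.9, -172.9, 206.6]
tool_rot: [-3.141, -0.002, -0.107]
force: [-0.9, 2.0, 9.4]
width: 35.9
t 32.38 pos [ 434.9 -172.9  206.6] yaw -6.15 j7 -0.44 F [-0.9  2.   9.4] w 35.9
shift [  23.8 -502.8 -112.9] turn 0.05
```

View pics/scene18c.png

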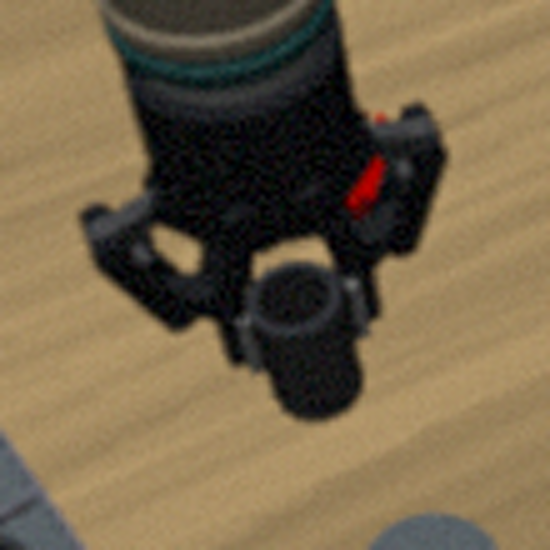

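Gripped upright. Lift and carry.

```bash
python3 -m jog '[0,0,-15,0,28, 0,0,-50,0,28, 0,0,-90,0,28, 0,0,-118,0,28, 0,0,-118,0,28, 0,0,-118,0,28]'; python3 go.py 512.2 324.3 320 -6.2
```

```text
clock: 32.93
eef_pos: [434.8, -173.0, 324.8]
tool_rot: [3.141, -0.004, -0.107]
force: [0.5, -0.4, -2.8]
width: 36.1
t 32.93 pos [ 434.8 -173.   324.8] yaw -6.14 j7 -0.65 F [ 0.5 -0.4 -2.8] w 36.1
shift [  23.8 -502.8    4.7] turn 0.06
```

```bash
python3 -m jog '[1,-15,0,0,28, 24,-503,2,0,28, 24,-503,2,0,28, 24,-503,2,0,28, 24,-503,2,0,28, 24,-503,2,0,28, 24,-503,2,0,28, 24,-503,2,0,28, 24,-503,2,0,28, 24,-503,2,0,28, 24,-503,2,0,28, 24,-503,2,0,28, 24,-503,2,0,28, 24,-503,2,0,28, 24,-503,2,0,28, 24,-503,2,0,28, 24,-503,2,0,28, 24,-503,2,0,28]'; python3 go.py 512.2 324.3 216 -6.2
```

```text
clock: 34.43
eef_pos: [512.6, 322.5, 321.0]
tool_rot: [3.141, 0.001, -0.111]
force: [-0.2, -0.1, -1.9]
width: 36.0
t 34.43 pos [512.6 322.5 321. ] yaw -6.36 j7 -1.62 F [-0.2 -0.1 -1.9] w 36.0
shift [ -0.6  -1.9 105. ] turn -0.16
```

```bash
python3 -m jog '[0,-0.5,40,0,28, 0,-0.5,80,0,28, 0,-0.5,100,0,28, 0,-0.5,103,0,28, 0,-0.5,103,0,28, 0,-0.5,103,0,28]'
python3 - <<'E'
from h import *
for n,(x,y) in(("scene",(320,90)),):
    p,d=get_image(n);cv2.imwrite(f"pics/{n}19.png",p);cv2.imwrite(f"pics/{n}19c.png",cv2.resize(p[y:y+140,x:x+140],None,fx=4.2,fy=4.2,interpolation=cv2.INTER_CUBIC))
E
```

```text
clock: 34.93
eef_pos: [513.6, 324.1, 219.7]
tool_rot: [-3.141, -0.002, -0.109]
force: [0.7, 0.1, -2.8]
width: 36.1
```

View pics/scene19c.png

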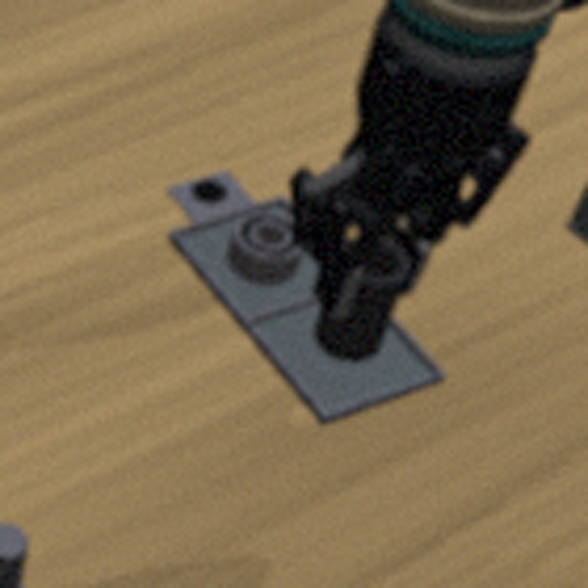

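```bash
python3 -m jog '[0,0,3,0,28, 0,0,6,0,28, 0,0,8.5,0,28, 0,0,8.5,0,28, 0,0,8.5,0,28]'|grep -E "pos|force";python3 -m jog '[0,0,0.4,0,28, 0,0,0.7,0,28, 0,0,0.7,0,28]'|grep -E "pos|force"
```

```text
eef_pos: [512.5, 324.8, 209.8]
force: [-1.3, 0.6, -3.1]
eef_pos: [512.6, 324.7, 209.0]
force: [-0.1, -0.3, -2.4]
```

```bash
python3 -m jog '[0,0,0.3,0,28, 0,0,0.6,0,28, 0,0,0.6,0,28]'|grep -E "pos|force";python3 -m jog '[0,0,0.3,0,28, 0,0,0.5,0,28, 0,0,0.5,0,28]'|grep -E "pos|force"
```

```text
eef_pos: [512.7, 324.7, 208.8]
force: [-0.7, 0.6, 1.1]
eef_pos: [512.7, 324.6, 208.7]
force: [-1.7, 0.3, 5.6]
```

```bash
python3 -m jog '[0,0,-0.3,0,42, 0,0,-0.3,0,48, 0,0,-0.3,0,56, 0,0,-0.3,0,56, 0,0,-0.3,0,56]'; python3 -m jog '[0,0,-8,0,56, 0,0,-30,0,56, 0,0,-70,0,56, 0,0,-110,0,56, 0,0,-150,0,56, 0,0,-150,0,56, 0,0,-150,0,56]'; python3 -m jog '[0,300,-150,0,56, 0,300,-150,0,56, 0,300,-150,0,56, 0,300,-150,0,56, 0,300,-150,0,56, 0,300,-150,0,56, 0,300,-150,0,56, 0,300,-150,0,56, 0,300,-150,0,56, 0,300,-150,0,56, 0,300,-150,0,56]';python3 - <<'E'
from h import *
for n in("scene","top"):
    p,d=get_image(n);cv2.imwrite(f"pics/{n}20.png",p);np.save(n+"20.npy",d)
E
```

```text
clock: 36.57
eef_pos: [512.6, 324.7, 208.1]
tool_rot: [3.142, -0.0, -0.108]
force: [-0.3, 0.7, 0.8]
width: 55.8
clock: 37.15
eef_pos: [513.4, 324.6, 361.5]
tool_rot: [-3.138, -0.004, -0.108]
force: [-0.7, -0.1, -0.6]
width: 55.8
clock: 38.07
eef_pos: [480.0, 27.0, 507.5]
tool_rot: [-3.141, 0.002, -0.108]
force: [0.4, 0.4, -0.8]
width: 56.3
```

View pics/scene20.png

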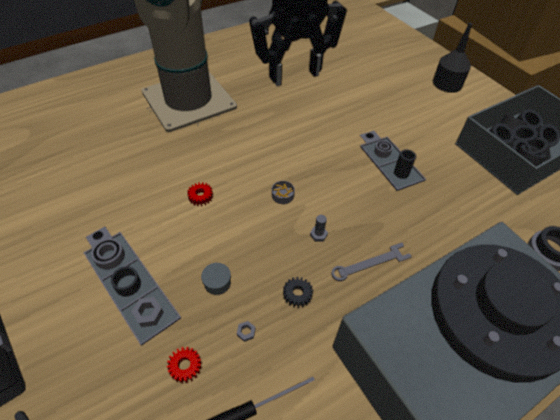

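View pics/top20.png

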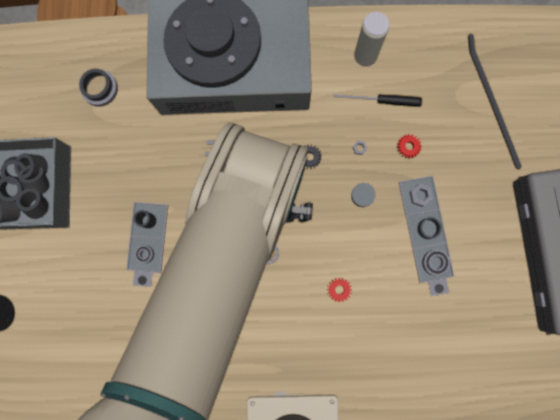

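Run:
```python
from fit import *
from scipy.spatial.transform import Rotation
T={"scene":{'L':(472.88,-322.31,.158),'S':(470.995,330.04,-.108)},"top":{'L':(476.71,-324.4,.158),'S':(474.78,327.18,-.108)}}
D=[('L',-79,60,24),('L',0,50,30),('L',79,53,24),('S',-39.5,42,22),('S',39.5,38,62)]
for n in T:
    o=cv2.resize(cv2.imread(f"pics/{n}20.png"),None,fx=4,fy=4,interpolation=cv2.INTER_CUBIC)
    X=cloud(n,np.load(n+"20.npy"))
    for t,px,d,h in D:
        x,y,a=T[n][t];c=np.array([x+px*np.cos(a),y+px*np.sin(a)])
        th=np.linspace(0,2*np.pi,60);q=np.c_[c+np.c_[np.cos(th),np.sin(th)]*d/2,np.full(60,2+h)]
        cv2.polylines(o,[np.round(proj(n,q)*4+1.5).astype(int)],True,(0,255,0),1)
        m=(np.hypot(X[...,0]-c[0],X[...,1]-c[1])<38)&(X[...,2]>2+h-9)&(X[...,2]<h+11);P=X[m]
        A=np.c_[P[:,:2]-P[:,:2].mean(0),np.ones(len(P))];k=np.linalg.lstsq(A,P[:,2],rcond=None)[0]
        cc=(P[:,:2].min(0)+P[:,:2].max(0))/2-c;R=np.array([[np.cos(a),np.sin(a)],[-np.sin(a),np.cos(a)]])
        print(n,t,px,"top z",k[2].round(1),"tilt",k[:2].round(3),"n",len(P),"off in tray",(R@cc).round(1))
    for i,(x,y) in enumerate(((75,215),(350,120)) if n=="scene" else ((395,170),(115,195))):
        cv2.imwrite(f"pics/f_{n}{i}.png",o[y*4:y*4+540,x*4:x*4+460])
a=[cv2.imread(f"pics/f_{n}{i}.png")[:540] for n in T for i in(0,1)]
for j in(0,1):
    u,v=a[2*j],a[2*j+1];k=min(len(u),len(v));cv2.imwrite(f"pics/F{j}.png",cv2.resize(np.hstack([u[:k],v[:k]]),None,fx=.86,fy=.86))
```

```text
scene L -79 top z 24.4 tilt [-0.014 -0.015] n 558 off in tray [ 1.4 -2.7]
scene L 0 top z 30.0 tilt [-0.001 -0.006] n 285 off in tray [ 0.7 -2.5]
scene L 79 top z 24.8 tilt [-0.027 -0.001] n 469 off in tray [ 1.2 -1.5]
scene S -39.5 top z 22.4 tilt [-0.042  0.029] n 199 off in tray [ 0.6 -2. ]
scene S 39.5 top z 61.8 tilt [0.007 0.022] n 160 off in tray [1.  0.2]
top L -79 top z 24.8 tilt [-0.001 -0.012] n 431 off in tray [-1.6 -1.8]
top L 0 top z 30.2 tilt [ 0.005 -0.009] n 173 off in tray [-1.2 -2.8]
top L 79 top z 25.0 tilt [ 0.012 -0.014] n 266 off in tray [-0.7 -0.7]
top S -39.5 top z 21.6 tilt [ 0.005 -0.   ] n 208 off in tray [-1.6 -1.2]
top S 39.5 top z 61.9 tilt [-0.004  0.014] n 120 off in tray [-1.5 -0.5]
```

View pics/F0.png

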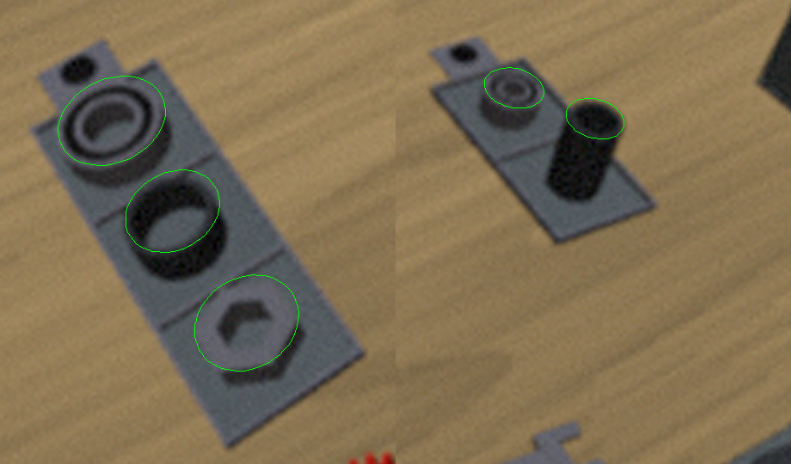

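View pics/F1.png

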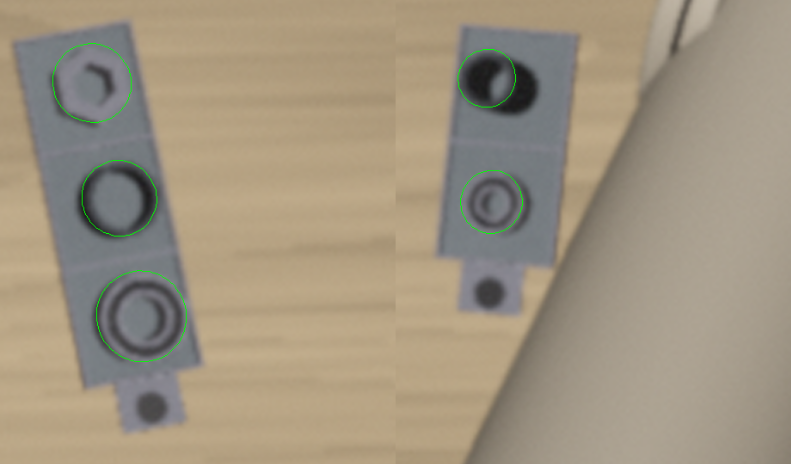

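All five parts sit flat, within about 3 mm of their pocket centres (the tightest slack is 8 mm). The gripper is open and clear of everything, so I'm handing the job in.

```bash
python3 -c "
from cell import *
s=read_state();print(s['clock'],s['qd'])
print(finish_job())"
```

```text
38.1667 [-0.00706729  0.00641134  0.00320361 -0.00518948  0.00532515 -0.00149062
  0.00030187]
the job is handed in; nothing more can be done
None
```

Both kits are made up and the job is handed in at 38.2 s of the 112 s allowed. From the tab, the long tray holds the big bearing, the short wide sleeve and the big nut. The short tray has the small bearing at the tab and the tall sleeve in the other pocket. I lowered each part until I felt floor contact, about 2 mm above its pick height, then released it and backed off.

**Last checks:** Depth from both cameras shows every part flat at the expected height, within about 3 mm of its pocket centre. The bolt, gear, small nut, tins and red look-alikes showed no movement in the last scene view, judged by eye. The arm stood clear with the gripper open.

**Disagreement:** The two cameras differed by about 4–5 mm in absolute position, in line with their 2 mm calibration, so I used the mean. The finger width read 1.3–2.1 mm under each part's size while gripping.

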